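# Clamp the sharpening stone with the thumbwheel

## Robot

A 6-joint arm with a two-finger parallel gripper is mounted at the origin on a cart in front of the work surface, level with it; the furniture and walls round the work are solid. World frame = base frame: x ahead of the robot, y to its left, z up, the work surface at z = 0. Lengths are in m, angles in degrees, forces in N, time in s.
With the tool pointing down it reaches from about 0.25 to 0.725 m from the base axis. Payload 9.7 kg.
Tool frame: the origin (TCP) lies at the very end of the fingers, on their centre line; the grasp point (between the pads) lies 19 mm behind it; x points along the fingers, y is the direction in which the jaws open and shut, and the axes are right-handed (so a half turn about x gives the same grasp; the last joint's range is limited). The gripper opens to 85 mm and grips with 20 to 120 N. Pads are 22 mm wide; open, the fingers measure 114 mm over their backs; the gripper's body (76 mm by 85 mm) begins 54 mm behind the grasp point. The pads swing forward as they close: fully open they stand 13 mm farther back than shut.
Start: joints at [0, 4.979, 10.078, 95.1, 0, 90], TCP at [0.55, -0, 0.201] pointing down, gripper open.
Joint ranges: [-179.16, 179.16], [-48.56, 103.87], [-65.8, 70.77], [-126.05, 130.52], [-82.76, 87.17], [-180, 180]. Speed limits (degrees/s): [127.2, 127.2, 147.25, 180, 180, 180].

## Interface

Orientations are given as [roll, pitch, yaw] about the fixed x, y, z axes, in that order (R = Rz(yaw) Ry(pitch) Rx(roll)).
In Python, from workcell import get_obs, cams, bot gives the robot as it stands.
- The arm moves only by the tool apply_moves, never from a script. Its argument "rows" is a list that holds one entry, the list of rows, each a list of 7 numbers: the shift along the tool's x, y, z in mm, then the turn, a rotation vector about the tool's x, y, z in rad, then the opening, from 0 (shut) to 1 (fully open). A call has 1 to 20 rows; each row is the pose to reach, as a shift and turn from the pose measured when the call began, along the tool's axes at that moment; what a row does not reach only later rows make up. A row lasts 1/10 s, in which the tool goes at most 50 mm and 8.59 degrees, less where a joint would pass 70% of its speed; a pose out of reach is approached as far as the arm can. A call with a gripper value outside its range is refused whole. The fingers move at their own pace and stop on an object; "newtons" is the grip in N (left out, the last holds). Time passes only in rows, so rows that repeat a pose let the fingers close. It gives the time, the measured TCP pose, the force and the opening at its end, in the units of the state.
- get_obs(): the state, without advancing time (a new reading comes with each control period).
- cams.camera(name): name is "scene" or "side" or "wrist"; returns a dict with "pixels" (384x512x3 uint8, red, green, blue), "range_z" (384x512 float32, m along the optical axis (not along the pixel's ray), 0 where there is no reading), "fx", "fy", "cx", "cy" (pixels), "eye" and "attitude" of the camera in the world. Camera axes: x right, y up, looking along -z (the intrinsics and any distortion apply to the point x, -y, -z); pixel columns grow to the right and rows downward; lengths in m; the calibration is good to about 2 mm. A picture is of the moment at which its call begins.
- bot.job_done(): hands the job in, once; it reports no verdict.
Trained networks look in a picture, given as the dict that the camera call returned (one of the last four; its "shot" number tells which), for a name from the list of things; names that differ only in an ending like _2 or _b are one class to them, and where a whole thing is asked for, a point or a joint stands for the part that bears it (a point fixed in the world has none). Each returns a list of dicts, best first, with "confidence" (0 to 1); they miss things now and then, are a little off and sometimes report something else, mostly with a low value. They report only what shows in the picture. A call takes as long as a camera call.
- cams.find_in(label, picture): "at" ([x, y, z] in m, in world coordinates, good to about 4 mm: the middle of the surface that is visible of it).
The state is a dict: "time": time; "q": joint angles; "qd": joint speeds; "joint_efforts": joint torques, N m; "ee_pos": TCP position; "tcp_rot": TCP orientation; "wrist_force": force on the tool from outside, world axes, zero at the start; "torque": the same for the moment, N m; "opening": finger opening in m.
Only numpy, scipy, OpenCV 4.12 (cv2) and the standard library are available. Lean on these libraries where they do the work, as an engineer would, in place of code of your own. Each camera call takes 0.05 s, during which the arm holds its last target.

## Task

Lay the sharpening stone flat and straight on the bed of its holder, between the stop and the sliding jaw, and let go of it. Then, with the tip of the closed fingers, press on the small exposed rim of the thumbwheel and roll it towards the stone, stroke by stroke, until the jaw holds the stone firmly against the stop: stop as soon as the wheel turns clearly stiffer, do not overtighten, never push the jaw itself, and leave the wallet and the wax cone where they are.

Things in the scene. Friction and masses are not known exactly. Their poses are not given: they have to be found in the camera images.
- stone: The sharpening stone, a plain pale grey bar, 26 x 102 x 21 mm (x, y, z), lying loose on the bench to the left, about 0.1 to 0.2 kg. Origin: centre of its underside; y along its length, z up. Grasp it across its 26 mm width at the middle.
- deck: Stone holder: a dark steel deck, 50 x 218 x 6 mm, on sprung feet over a foot plate (66 x 226 x 4 mm) screwed to the bench. Origin: deck's underside (9 mm above the bench), on its long centre line; y from the stop (-y) to the wheel housing (+y), z up. Bed rail: 20 mm wide, top z = 12. Stop: hand-set, its face at y = -63 to -57 (not measured), top z = 34. Housing: x +-20, y 84 to 140, top z = 46 mm.
- pad: The jaw's rubber pad, 28 x 6 x 16 mm, sprung on the jaw carriage (2.5 N per mm, 7 mm travel). Origin: bottom middle of its face towards the stone, 21.5 mm above the bench; axes as the deck's. At the start it stands at deck y = 55 to 60 mm.
- carriage: The sliding jaw carriage behind the pad, a steel block 30 x 10 x 18 mm, top 40.5 mm above the bench, geared to the thumbwheel: 7.7 mm towards the stop per radian. Origin: bottom middle of its face towards the stop. Not to be pushed directly (limit 4 N).
- wheel: Recessed thumbwheel, a knurled steel disc of radius 22 mm, 12 mm wide, on a level axle along the deck's x; origin at its centre, 40 mm above the bench, at deck y = 112 mm. Only the top 7 mm of its rim stand out of the housing. Rolling its top towards the stop (deck -y) closes the jaw. A fingertip turns it by friction, about 20 mm a stroke; lift off and start anew.
- rim_top (a point): Highest point of the wheel's rim, where to press, 62 mm above the bench. The deck yields from about 8 N on (1 N per mm, 5 mm travel, then hard; limit 20 N). A press of 6 to 10 N serves. Rolling takes 2.5 N along the rim, plus 0.35 N per newton of clamping (wanted: over 4 N after release, never over 10 N); friction holds up to 7 N after release.
- wallet: A small dark leather wallet, 62 x 88 x 21 mm, lying on the bench left of the holder; leave it alone. Origin: centre of its underside, y along it.
- cone: A white wax cone, 45 mm across and 40 mm high, standing behind the holder; leave it alone. Origin: centre of its underside.

How it is judged (in metres and radians):
On the way, in this order (a step that is already met when the one before it is completed fails the run):
1. the stone lies on the bed between stop and jaw, let go and not yet clamped (z of stone in the frame of deck between 0.009 and 0.015 m and x of stone in the frame of deck between -0.008 and 0.008 m and contact force between stone and the fingers below 0.1 N and contact force between pad and stone below 3 N), for 0.2 s.
2. the jaw clamps the stone (contact force between pad and stone above 4 N), for 0.2 s.
At the end, for the whole second after the job is handed in: The stone lies flat on the bed (height within 3 mm, tilt under 0.08 rad), within 8 mm of the holder's centre line and 0.1 rad of its direction, at rest at the stop's end of the bed, and the jaw pad presses it against the stop with more than 4 N after the robot has let go (contact force between pad and stone above 4 N and y of stone in the frame of deck below -0.001 m and z of stone in the frame of deck between 0.009 and 0.015 m and x of stone in the frame of deck between -0.008 and 0.008 m and angle between the y axis of stone and the y axis of deck, either way round below 0.1 rad and angle between stone's own z axis and vertical below 0.08 rad and linear speed of stone below 0.01 m/s); the robot touches nothing.
It fails at once if the stone is overtightened (pad force over 10 N) (contact force between pad and stone above 10 N).
It fails at once if the thumbwheel is pressed with more than 20 N (contact force between wheel and anything else above 20 N).
It fails at once if the jaw is pushed directly (over 4 N) by the robot (contact force between carriage and the arm above 4 N or contact force between carriage and the fingers above 4 N).
It fails at once if the wallet is moved by more than 20 mm (distance of wallet from where it was at the start of the episode above 0.02 m).
It fails at once if the cone is moved by more than 20 mm (distance of cone from where it was at the start of the episode above 0.02 m).
It also fails if it takes over 72 s, if anything falls off the work surface, if the arm or the gripper's body presses on something with over 40 N, if the wrist force passes 120 N, or if a joint passes its speed limit or range.

## Working session

There is one attempt and no reset: what is moved stays moved. The work goes in short steps, Python scripts to look and compute and a tool call to move; the robot and the scene stay as the last step left them, time stands still between calls to the robot, and variables do not carry over. Pictures are saved under pics/ and viewed, and the job is handed in when it is done.

Besides the shell and the picture viewer there is one more tool, called after "Request:" by a JSON object that holds its "op" and its "data", one argument or row to a line. apply_moves: Moves the arm, as the interface text tells. Its arguments: {"type":"object","properties":{"rows":{"type":"array"},"newtons":{"type":"number"}},"required":["rows"]}

```bash
mkdir -p pics; ls; cat > h.py <<'E'
import numpy as np, cv2
from workcell import get_obs, cams, bot
def world(d,u,v,z=None):
    r=d["range_z"][int(v),int(u)] if z is None else z
    p=np.array([(u-d["cx"])/d["fx"]*r, -(v-d["cy"])/d["fy"]*r, -r])
    return p
def save(d,n): cv2.imwrite("pics/"+n+".png", d["pixels"][:,:,::-1])
E
python3 - <<'E'
from h import *
o=get_obs(); print({k:np.round(v,4) for k,v in o.items()})
for n in ["scene","side"]:
    d=cams.camera(n); save(d,n+"0"); print(n,d["eye"],d["attitude"],{k:d[k] for k in d if k not in("pixels","range_z","eye","attitude")})
    for l in ["stone","deck","pad","carriage","wheel","rim_top","wallet","cone"]:
        print(l,[(np.round(r["at"],4),round(r["confidence"],2)) for r in cams.find_in(l,d)])
E
```

```text
pics
{'time': np.float64(0.0), 'q': array([-1.90000e-03,  5.01100e+00,  1.00341e+01,  9.50988e+01,
       -1.00000e-04,  9.00002e+01]), 'qd': array([ 0.0731, -0.0318, -0.0335, -0.016 , -0.0856,  0.0069]), 'joint_efforts': array([ 8.00000e-04, -5.20392e+01,  4.64803e+01,  1.64000e-02,
        0.00000e+00, -1.00000e-04]), 'ee_pos': array([ 0.5497, -0.    ,  0.2001]), 'tcp_rot': array([ -89.9042,   89.9243, -179.9063]), 'wrist_force': array([-1.0613, -0.0696,  1.0097]), 'torque': array([ 0.0473,  0.0199, -0.0079]), 'opening': np.float64(0.0853)}
scene [ 0.23766758 -0.51969791  0.60079178] [ 52.90336128   1.39468401 -34.76725039] {'fx': 391.9622719577892, 'fy': 391.9622719577892, 'cx': 250.48354074117913, 'cy': 187.00814569187008, 'shot': 1}
stone [(array([0.4801, 0.206 , 0.0187]), 0.6)]
deck [(array([ 0.6234, -0.0369,  0.0226]), 0.89)]
pad []
carriage [(array([ 0.6281, -0.0044,  0.0361]), 0.48)]
wheel [(array([ 0.7723, -0.11  ,  0.0136]), 0.6)]
rim_top [(array([ 0.6207, -0.0272,  0.0187]), 0.64), (array([0.6506, 0.2013, 0.0195]), 0.45)]
wallet [(array([0.6515, 0.2017, 0.0213]), 0.95)]
cone [(array([ 0.7754, -0.1113,  0.0155]), 0.58)]
side [0.58267852 0.82201293 0.63666094] [  53.27827813   -0.46300761 -176.65188049] {'fx': 436.4445941580151, 'fy': 436.4445941580151, 'cx': 256.3690733419434, 'cy': 191.86799731970447, 'shot': 2}
stone [(array([0.4924, 0.2019, 0.0259]), 0.68), (array([0.6177, 0.046 , 0.0623]), 0.64)]
deck [(array([0.6342, 0.0146, 0.024 ]), 0.95)]
pad []
carriage []
wheel [(array([0.6225, 0.0466, 0.0596]), 0.6)]
rim_top [(array([0.6335, 0.0107, 0.0254]), 0.82)]
wallet [(array([0.6544, 0.2129, 0.0219]), 0.63)]
cone [(array([ 0.7819, -0.0939,  0.014 ]), 0.68)]
```

View pics/scene0.png

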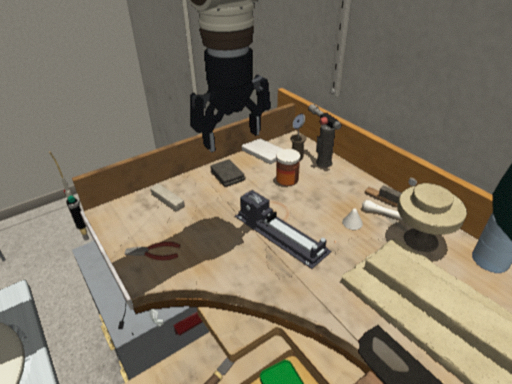

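View pics/side0.png

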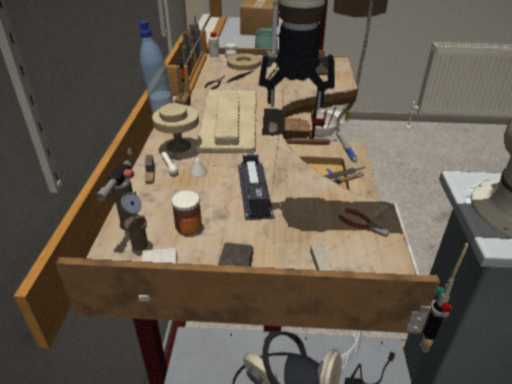

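The scene camera shows the stone at about (168,197), the wallet at (228,172), and the holder from the housing at (257,207) to the stop at (318,250). The cone is at (352,217). Next I fit the geometry from depth.

```bash
cat >> h.py <<'E'
from scipy.spatial.transform import Rotation as R
def cloud(d):
    z=d["range_z"].astype(float); v,u=np.mgrid[0:z.shape[0],0:z.shape[1]]
    P=np.stack([(u-d["cx"])/d["fx"]*z, -(v-d["cy"])/d["fy"]*z, -z],-1)
    M=R.from_euler("xyz",d["attitude"],degrees=True).as_matrix()
    W=P@M.T+d["eye"]; W[z<=0]=np.nan
    return W
def box(W,x,y,z):
    return (W[...,0]>x[0])&(W[...,0]<x[1])&(W[...,1]>y[0])&(W[...,1]<y[1])&(W[...,2]>z[0])&(W[...,2]<z[1])
def rect(p):
    c,s,a=cv2.minAreaRect((p[:,:2]*1000).astype(np.float32)); return np.round(c,1),np.round(s,1),round(a,2)
E
python3 - <<'E'
from h import *
for n in ["scene","side"]:
    d=cams.camera(n); W=cloud(d)
    np.save(n+".npy",W)
    m=box(W,(.35,.75),(-.2,.3),(-.02,.006)); print(n,"bench z",np.median(W[m][:,2]))
    for nm,b in dict(stone=((.42,.54),(.14,.27),(.014,.03)),wallet=((.58,.72),(.14,.27),(.014,.03)),
        housing=((.56,.7),(-.15,.1),(.048,.07)),base=((.5,.72),(-.2,.12),(.008,.08)),rail=((.5,.72),(-.2,.12),(.018,.024)),stop=((.5,.72),(-.2,-.08),(.036,.05)),cone=((.72,.82),(-.15,-.05),(.008,.05))).items():
        p=W[box(W,*b)]
        if len(p)>4: print(nm,len(p),rect(p),np.round(np.median(p[:,2]),4),np.round(p[:,2].max(),4))
E
```

```text
scene bench z 0.0013092011237658685
stone 348 (array([482.6, 214.8]), array([ 26.9, 105. ]), 12.09) 0.022 0.0248
wallet 486 (array([655.3, 214.9]), array([86.3, 60.8]), 85.04) 0.0222 0.0253
housing 358 (array([619.5,  40.8]), array([41.9, 59.3]), 8.89) 0.0559 0.0648
base 2155 (array([629.5, -38.5]), array([ 58. , 218.5]), 10.1) 0.0233 0.0648
rail 438 (array([630.6, -39.4]), array([ 44.1, 216.3]), 10.35) 0.0225 0.024
stop 93 (array([ 649.3, -137.9]), array([39.7, 10.3]), 7.89) 0.041 0.0455
cone 227 (array([ 775.9, -110.5]), array([28.2, 39. ]), 32.1) 0.0196 0.0431
side bench z 0.001530160508594669
stone 372 (array([486.3, 201.8]), array([26.1, 74.9]), 12.21) 0.0223 0.0257
wallet 680 (array([654.8, 206.3]), array([66.5, 60.4]), 85.22) 0.0224 0.0268
housing 318 (array([619.6,  40.6]), array([40.5, 58.3]), 9.38) 0.0561 0.0659
base 1267 (array([633.8, -37.2]), array([ 60. , 222.9]), 8.99) 0.025 0.0659
rail 204 (array([632.1, -32.6]), array([ 46. , 208.2]), 10.13) 0.022 0.024
stop 59 (array([ 650.7, -137.6]), array([36.4, 15.3]), 8.23) 0.0403 0.0463
cone 156 (array([781.9, -97.4]), array([38.7, 22.7]), 14.16) 0.0203 0.0432
```

```bash
cat >> h.py <<'E'
def pose(down_yaw=None):
    o=get_obs(); return np.array(o["ee_pos"]), R.from_euler("xyz",o["tcp_rot"],degrees=True)
def goto(p,yaw):
    """tool x down, tool y along heading yaw(deg) (or opposite, nearest)"""
    p0,r0=pose(); best=None
    for k in (0,180):
        a=np.radians(yaw+k); x=np.array([0,0,-1.]); y=np.array([np.cos(a),np.sin(a),0]); z=np.cross(x,y)
        T=R.from_matrix(np.stack([x,y,z],1)); rv=(r0.inv()*T).as_rotvec()
        if best is None or np.linalg.norm(rv)<np.linalg.norm(best): best=rv
    s=r0.inv().apply(np.array(p)-p0)*1000
    print("pos",p0.round(4),"shift mm",s.round(1),"rot",best.round(4)); 
E
python3 - <<'E'
from h import *
p,r=pose(); print(r.as_matrix().round(3))
goto([.483,.215,.15],12.1)
E
```

```text
[[-0.  1. -0.]
 [-0. -0. -1.]
 [-1. -0.  0.]]
pos [ 0.55   -0.      0.2008] shift mm [  50.8  -67.  -215. ] rot [-0.2112  0.      0.    ]
```

Request:
{"op": "apply_moves", "data": {
  "rows": [
    [[15,-20,-45,-0.05,0,0,0.8],[30,-40,-90,-0.1,0,0,0.8],[45,-60,-135,-0.15,0,0,0.8],[50,-67,-180,-0.2,0,0,0.8],[50,-67,-215,-0.211,0,0,0.8],[50,-67,-215,-0.211,0,0,0.8],[50,-67,-215,-0.211,0,0,0.8],[50,-67,-215,-0.211,0,0,0.8]]
  ]
}}

```text
time: 1.8
ee_pos: [0.4831, 0.2143, 0.1509]
tcp_rot: [-15.5, 90.0, -93.4]
wrist_force: [-0.5, 0.0, 0.3]
opening: 0.0685
```

```bash
python3 - <<'E'
from h import *
d=cams.camera("wrist"); save(d,"w1"); W=cloud(d); print(d["eye"],d["attitude"])
p=W[box(W,(.42,.56),(.12,.28),(.014,.03))]; print(len(p),rect(p),np.median(p[:,2]))
print(np.round(get_obs()["tcp_rot"],2), get_obs()["opening"])
goto([.483,.215,.004],12.1)
E
```

```text
[0.46871371 0.28216432 0.3247691 ] [-15.90265848  -0.04053626  12.02353343]
2582 (array([483.9, 215.4]), array([ 25.8, 101.9]), 12.43) 0.02188174663257547
[ 44.4   89.99 -33.59] 0.0684667316464883
pos [0.4832 0.2141 0.1509] shift mm [ 1.469e+02 -1.000e-01 -1.000e+00] rot [-0.0015  0.0001 -0.0001]
```

View pics/w1.png

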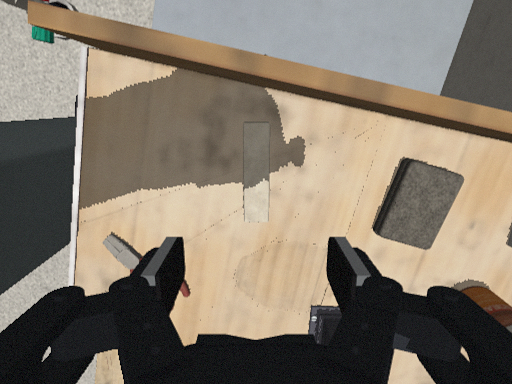

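The wrist image shows the stone at about (256,172) and measures 25.8 x 101.9 mm, centred at (484, 215). That agrees with the scene camera. Before descending I check the clearance to the fence.

```bash
python3 - <<'E'
from h import *
d=cams.camera("side");W=cloud(d)
m=box(W,(.4,.6),(.24,.45),(.03,.3)); p=W[m]; print(len(p),p.min(0),p.max(0),np.percentile(p,[5,50,95],axis=0))
goto([.4838,.2154,.004],12.4)
E
```

```text
3455 [0.40005675 0.24001509 0.03000416] [0.59997817 0.31765398 0.29189198] [[0.41005099 0.30351593 0.03403209]
 [0.49939072 0.31447976 0.06843549]
 [0.58997676 0.31606626 0.08931798]]
pos [0.4833 0.214  0.151 ] shift mm [147.    0.8  -1.3] rot [-0.007   0.0001 -0.0003]
```

Request:
{"op": "apply_moves", "data": {
  "rows": [
    [[35,0.8,-1.3,-0.007,0,0,0.8],[70,0.8,-1.3,-0.007,0,0,0.7],[105,0.8,-1.3,-0.007,0,0,0.7],[130,0.8,-1.3,-0.007,0,0,0.7],[142,0.8,-1.3,-0.007,0,0,0.7],[147,0.8,-1.3,-0.007,0,0,0.7],[147,0.8,-1.3,-0.007,0,0,0.7],[147,0.8,-1.3,-0.007,0,0,0],[147,0.8,-1.3,-0.007,0,0,0],[147,0.8,-1.3,-0.007,0,0,0],[147,0.8,-1.3,-0.007,0,0,0],[147,0.8,-1.3,-0.007,0,0,0],[147,0.8,-1.3,-0.007,0,0,0],[147,0.8,-1.3,-0.007,0,0,0],[147,0.8,-1.3,-0.007,0,0,0]]
  ],
  "newtons": 40
}}

```text
time: 3.4
ee_pos: [0.4838, 0.2154, 0.004]
tcp_rot: [58.2, 90.0, -19.4]
wrist_force: [-0.4, 0.0, 0.4]
opening: 0.0001
```

```bash
python3 - <<'E'
from h import *
d=cams.camera("wrist"); save(d,"w2"); W=cloud(d)
p=W[box(W,(.40,.56),(.12,.30),(.014,.03))]; print(len(p),rect(p),np.median(p[:,2]))
d=cams.camera("scene"); cv2.imwrite("pics/s2.png",cv2.resize(d["pixels"][120:260,100:290,::-1],None,fx=4,fy=4))
print(get_obs()["opening"])
E
```

```text
4670 (array([478.8, 239. ]), array([26.1, 54.2]), 11.99) 0.021791958129316613
-0.00011597196275095049
```

View pics/w2.png

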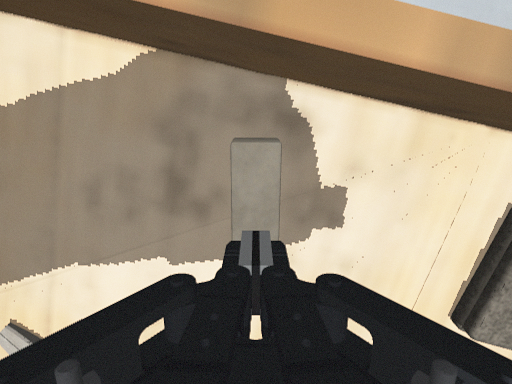

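View pics/s2.png

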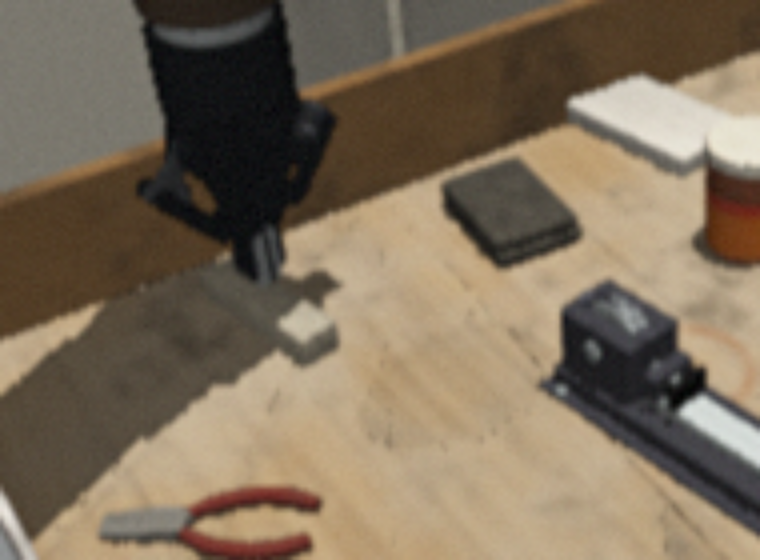

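The wrist image shows the fingers shut, with their tips at about (256,232) over the stone, which has not moved. I check how high the tips really are.

```bash
python3 - <<'E'
from h import *
print({k:np.round(v,4) for k,v in get_obs().items()})
for n in ["scene","side","wrist"]:
    d=cams.camera(n);W=cloud(d)
    m=box(W,(.455,.515),(.17,.25),(.027,.075)); p=W[m]; print(n,len(p)); 
    if len(p): print(p.min(0).round(4),p.max(0).round(4))
    for z in (.024,.03,.035,.04,.05,.06):
        q=W[box(W,(.455,.515),(.17,.25),(z,z+.005))]
        if len(q): print(z,len(q),q.min(0).round(4)[:2],q.max(0).round(4)[:2])
E
```

```text
{'time': np.float64(3.5), 'q': array([ 2.400550e+01,  3.075500e+00, -1.376740e+01,  7.315050e+01,
       -7.800000e-03,  1.016068e+02]), 'qd': array([ 0.0716,  0.0407,  0.0597, -0.0138,  0.0743, -0.0519]), 'joint_efforts': array([ 3.60000e-03, -4.93177e+01,  4.58982e+01,  7.00000e-04,
       -3.00000e-04, -0.00000e+00]), 'ee_pos': array([0.4838, 0.2154, 0.0039]), 'tcp_rot': array([ 51.501 ,  89.9898, -26.1003]), 'wrist_force': array([-0.0912,  0.9873,  0.2829]), 'torque': array([-0.004 ,  0.0412,  0.0573]), 'opening': np.float64(-0.0001)}
scene 149
[0.4695 0.2014 0.0354] [0.4982 0.2207 0.075 ]
0.024 15 [0.468  0.1765] [0.4966 0.2497]
0.035 5 [0.4779 0.2064] [0.4917 0.2111]
0.04 15 [0.4732 0.2019] [0.4949 0.2115]
0.05 26 [0.4695 0.2014] [0.4963 0.2207]
0.06 23 [0.4695 0.2037] [0.497  0.2193]
side 200
[0.4685 0.2108 0.0374] [0.4982 0.2279 0.0748]
0.024 16 [0.4698 0.1849] [0.4976 0.2352]
0.035 5 [0.4778 0.2196] [0.489  0.2265]
0.04 19 [0.4707 0.2196] [0.4935 0.2271]
0.05 25 [0.4694 0.213 ] [0.4975 0.2265]
0.06 31 [0.4685 0.2153] [0.4969 0.2273]
wrist 2332
[0.4693 0.2037 0.0386] [0.496  0.2291 0.075 ]
0.035 19 [0.4755 0.2242] [0.4881 0.2272]
0.04 179 [0.4705 0.219 ] [0.4946 0.2276]
0.05 301 [0.4693 0.2187] [0.496  0.2279]
0.06 357 [0.4693 0.219 ] [0.4959 0.2276]
```

All three cameras put the shut fingertips at z of about 0.036, while the reported TCP z is 0.004. Bench and stone heights from the wrist camera are still right. So the fingers really end about 32 mm behind the reported TCP, and I'll work with that offset. I'll open the fingers and measure again before going lower.

Request:
{"op": "apply_moves", "data": {
  "rows": [
    [[0,0,0,0,0,0,0.6],[0,0,0,0,0,0,0.6],[0,0,0,0,0,0,0.6],[0,0,0,0,0,0,0.6],[0,0,0,0,0,0,0.6]]
  ]
}}

```text
time: 4.15
ee_pos: [0.4838, 0.2154, 0.004]
tcp_rot: [64.6, 90.0, -13.0]
wrist_force: [-0.0, -1.2, -0.2]
opening: 0.0513
```

```bash
python3 - <<'E'
from h import *
print(get_obs()["opening"],get_obs()["ee_pos"])
for n in ["scene","side","wrist"]:
    d=cams.camera(n);W=cloud(d)
    if n=="wrist": save(d,"w3")
    for z in (.026,.03,.035,.04,.045,.05,.055,.06,.065,.07,.08,.1):
        q=W[box(W,(.42,.55),(.17,.26),(z,z+.005))]
        if len(q): print(n,z,len(q),q.min(0).round(4)[:2],q.max(0).round(4)[:2])
E
```

```text
0.05134134343694507 [0.4838211  0.2154094  0.00395221]
scene 0.035 3 [0.4531 0.2056] [0.5107 0.2236]
scene 0.04 20 [0.4537 0.1981] [0.5174 0.232 ]
scene 0.045 21 [0.4452 0.198 ] [0.5224 0.2303]
scene 0.05 32 [0.4451 0.1969] [0.5225 0.23  ]
scene 0.055 32 [0.4434 0.1964] [0.5229 0.2309]
scene 0.06 32 [0.4447 0.1967] [0.5222 0.2325]
scene 0.065 37 [0.4437 0.1966] [0.5225 0.2323]
scene 0.07 28 [0.4442 0.1966] [0.5236 0.2307]
scene 0.08 29 [0.4443 0.1943] [0.531  0.2285]
scene 0.1 59 [0.4223 0.1906] [0.5433 0.2351]
side 0.026 1 [0.4808 0.1996] [0.4808 0.1996]
side 0.035 1 [0.5141 0.223 ] [0.5141 0.223 ]
side 0.04 17 [0.4496 0.2031] [0.5128 0.2331]
side 0.045 34 [0.4442 0.1993] [0.5204 0.2318]
side 0.05 38 [0.4443 0.1997] [0.5226 0.2327]
side 0.055 40 [0.4451 0.198 ] [0.523  0.2332]
side 0.06 41 [0.4437 0.2022] [0.5231 0.2341]
side 0.065 35 [0.4445 0.2   ] [0.5219 0.2335]
side 0.07 39 [0.4452 0.1985] [0.5207 0.2326]
side 0.08 40 [0.4354 0.2011] [0.5291 0.2364]
side 0.1 73 [0.422  0.1931] [0.5446 0.2406]
wrist 0.035 27 [0.4571 0.2073] [0.5096 0.2272]
wrist 0.04 215 [0.4503 0.1997] [0.517  0.2327]
wrist 0.045 406 [0.4447 0.1988] [0.5206 0.2332]
wrist 0.05 431 [0.4442 0.1991] [0.5209 0.2331]
wrist 0.055 535 [0.4443 0.199 ] [0.5209 0.2331]
wrist 0.06 561 [0.4441 0.1991] [0.5211 0.2331]
wrist 0.065 590 [0.4443 0.1989] [0.5211 0.2332]
wrist 0.07 557 [0.4444 0.1991] [0.5135 0.2332]
wrist 0.08 862 [0.4271 0.2112] [0.5359 0.2385]
wrist 0.1 2719 [0.422  0.1924] [0.5416 0.2405]
```

View pics/w3.png

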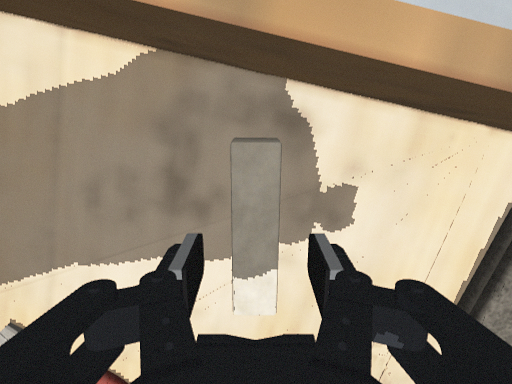

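The wrist image shows the open fingers straddling the stone (about x 232–280), tips at z of about 0.038. I descend 30 mm, which puts the tips about 8 mm above the bench, and grip.

Request:
{"op": "apply_moves", "data": {
  "rows": [
    [[12,0,0,0,0,0,0.6],[22,0,0,0,0,0,0.6],[28,0,0,0,0,0,0.6],[30,0,0,0,0,0,0.6],[30,0,0,0,0,0,0.6],[30,0,0,0,0,0,0],[30,0,0,0,0,0,0],[30,0,0,0,0,0,0],[30,0,0,0,0,0,0],[30,0,0,0,0,0,0],[30,0,0,0,0,0,0]]
  ],
  "newtons": 40
}}

```text
time: 5.4
ee_pos: [0.4842, 0.2156, -0.0255]
tcp_rot: [97.3, 89.9, 19.7]
wrist_force: [-0.4, 0.9, 5.8]
opening: 0.0247
```

Request:
{"op": "apply_moves", "data": {
  "rows": [
    [[-15,0,0,0,0,0,0],[-45,0,0,0,0,0,0],[-80,0,0,0,0,0,0],[-110,0,0,0,0,0,0],[-130,0,0,0,0,0,0],[-130,0,0,0,0,0,0],[-130,0,0,0,0,0,0]]
  ]
}}

```text
time: 6.1
ee_pos: [0.484, 0.2155, 0.1044]
tcp_rot: [95.9, 89.9, 18.3]
wrist_force: [0.0, -0.2, -0.6]
opening: 0.0247
```

```bash
python3 - <<'E'
from h import *
print(get_obs()["opening"],get_obs()["ee_pos"],get_obs()["wrist_force"])
for n in ["wrist","scene"]:
    d=cams.camera(n);W=cloud(d); save(d,n+"4")
    z0=get_obs()["ee_pos"][2]
    p=W[box(W,(.40,.56),(.12,.30),(.13,.152))]; print(n,len(p),rect(p),np.median(p[:,2]))
p0,r=pose()
goto([.55,.0,.12],9.7)
E
```

```text
0.0246626307781665 [0.48403067 0.21551144 0.10439459] [ 0.00980254 -0.23797331 -0.57774026]
wrist 8389 (array([483. , 221.3]), array([50.2, 93.3]), 28.1) 0.15139861999247736
scene 351 (array([482.5, 211.2]), array([99.6, 51.7]), 86.64) 0.1473810434187744
pos [0.4834 0.2153 0.1031] shift mm [-16.8  18.8 224.5] rot [0.0471 0.0003 0.0009]
```

View pics/wrist4.png

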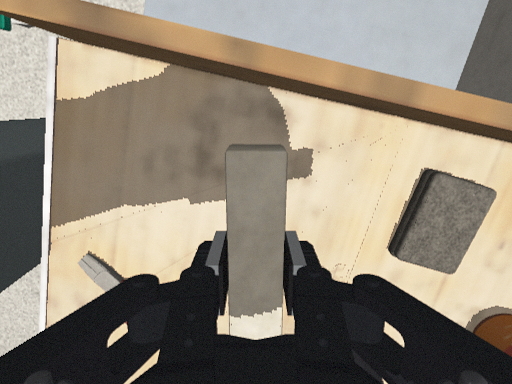

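The wrist image shows the stone held square between the fingers (columns 226–287). Next I move to a spot beside the holder and measure it from the wrist camera.

```bash
python3 - <<'E'
from h import *
goto([.52,-.12,.16],9.7)
E
```

```text
pos [0.4834 0.2153 0.1031] shift mm [-56.8 -36.3 335.3] rot [0.0471 0.0003 0.0009]
```

Request:
{"op": "apply_moves", "data": {
  "rows": [
    [[-30,-4,35,0.01,0,0,0],[-56,-8,75,0.02,0,0,0],[-56,-12,115,0.03,0,0,0],[-56,-16,155,0.047,0,0,0],[-56,-20,195,0.047,0,0,0],[-56,-26,235,0.047,0,0,0],[-56,-30,275,0.047,0,0,0],[-56,-34,310,0.047,0,0,0],[-56,-36,335,0.047,0,0,0],[-56,-36,335,0.047,0,0,0],[-56,-36,335,0.047,0,0,0],[-56,-36,335,0.047,0,0,0]]
  ]
}}

```text
time: 7.4
ee_pos: [0.5199, -0.1189, 0.1586]
tcp_rot: [-100.5, 89.9, 179.3]
wrist_force: [0.6, 0.0, -1.7]
opening: 0.0249
```

```bash
python3 - <<'E'
from h import *
d=cams.camera("wrist");W=cloud(d); save(d,"w5"); np.savez("w5.npz",W=W,p=d["pixels"])
b=W[box(W,(.4,.75),(-.25,.2),(-.01,.006))]; print("bench",np.median(b[:,2]))
for nm,b in dict(housing=((.56,.7),(-.15,.12),(.052,.058)),wheel=((.56,.7),(-.15,.12),(.0585,.07)),deck=((.56,.72),(-.2,.12),(.0125,.0175)),rail=((.56,.72),(-.2,.12),(.0195,.0235)),foot=((.56,.72),(-.22,.12),(.0025,.006)),stop=((.58,.72),(-.2,-.09),(.036,.05)),jaw=((.56,.7),(-.07,.0),(.033,.045))).items():
    p=W[box(W,*b)]
    if len(p)>4: print(nm,len(p),rect(p),np.round(np.median(p[:,2]),4))
E
```

```text
bench 0.0010736678270208133
housing 2029 (array([622.2,  30.3]), array([40.4, 37. ]), 9.61) 0.0557
wheel 486 (array([622.5,  35.8]), array([15.6, 22.8]), 13.85) 0.062
deck 4316 (array([634.8, -42.9]), array([ 50.8, 207.5]), 9.83) 0.0159
rail 2169 (array([633.4, -41.4]), array([ 38.2, 200.5]), 9.91) 0.0227
foot 3379 (array([639.9, -69.8]), array([159.8, 299.3]), 0.02) 0.0045
stop 422 (array([ 650.7, -136.9]), array([39.7, 10.1]), 9.96) 0.0408
jaw 483 (array([627.7,  -6.3]), array([29.4, 17.1]), 9.61) 0.0401
```

View pics/w5.png

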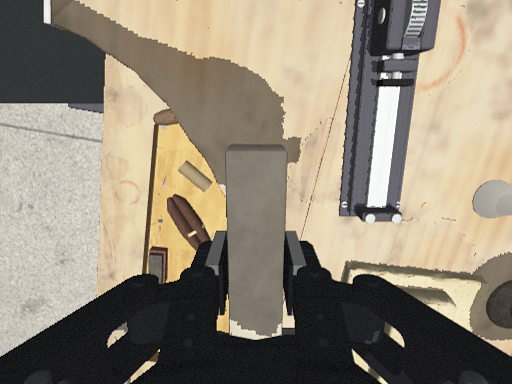

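The wrist image shows the rail at columns 370–400, the jaw at (395,70) and the stop at (380,215). Deck yaw is about 9.8° and the gap between stop and pad is about 119 mm. I place the stone about 5 mm clear of the stop.

```bash
python3 - <<'E'
from h import *
goto([.640,-.0768,.04],9.8)
E
```

```text
pos [ 0.52   -0.1187  0.1588] shift mm [118.6 125.6 -20.9] rot [-0.0006 -0.0001  0.0017]
```

Request:
{"op": "apply_moves", "data": {
  "rows": [
    [[0,40,-7,0,0,0,0],[0,80,-14,0,0,0,0],[30,110,-21,0,0,0,0],[70,125.6,-21,0,0,0,0],[105,125.6,-21,0,0,0.001,0],[118,125.6,-21,0,0,0.001,0],[118,125.6,-21,0,0,0.001,0],[118,125.6,-21,0,0,0.001,0],[118,125.6,-21,0,0,0.001,0]]
  ]
}}

```text
time: 8.35
ee_pos: [0.6411, -0.0768, 0.0435]
tcp_rot: [71.1, 89.8, -9.1]
wrist_force: [-0.1, 0.1, -1.1]
opening: 0.0249
```

```bash
python3 - <<'E'
from h import *
print(get_obs()["opening"],get_obs()["wrist_force"])
goto([.640,-.0768,-.004],9.8)
d=cams.camera("wrist");W=cloud(d); save(d,"w6")
d=cams.camera("scene"); cv2.imwrite("pics/s6.png",cv2.resize(d["pixels"][140:280,180:370,::-1],None,fx=4,fy=4))
E
```

```text
0.02493559230397901 [-0.06747278  0.14660791 -1.07292746]
pos [ 0.6411 -0.0768  0.0435] shift mm [47.4 -1.3 -0.3] rot [-0.0006  0.001  -0.003 ]
```

View pics/w6.png

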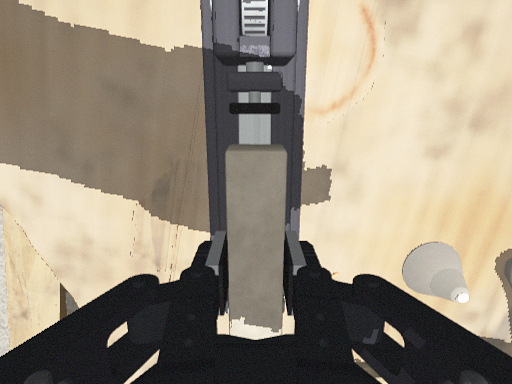

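View pics/s6.png

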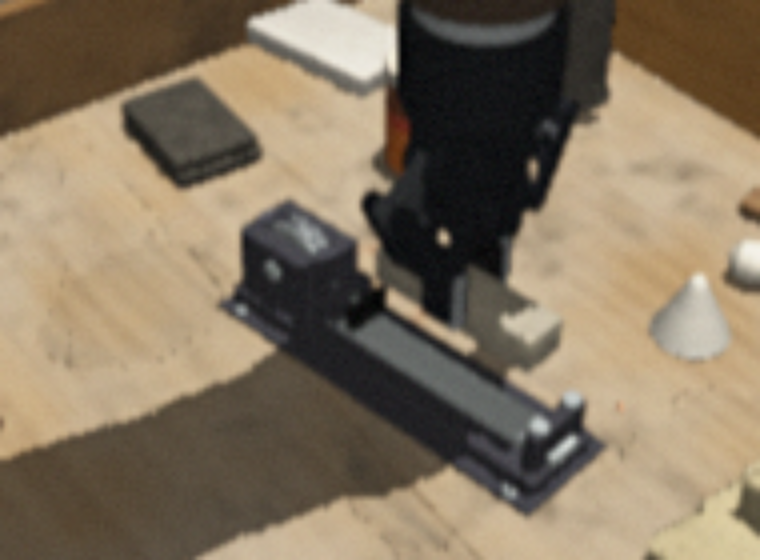

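The wrist image shows the stone (226–287) centred over the rail (239–272), with the pad at row 107 ahead of it. I lower it slowly.

Request:
{"op": "apply_moves", "data": {
  "rows": [
    [[15,-1.2,0,0,0,-0.003,0],[30,-1.2,0,0,0,-0.003,0],[40,-1.2,0,0,0,-0.003,0],[44,-1.2,0,0,0,-0.003,0],[46,-1.2,0,0,0,-0.003,0],[47,-1.2,0,0,0,-0.003,0],[47.5,-1.2,0,0,0,-0.003,0],[47.5,-1.2,0,0,0,-0.003,0],[47.5,-1.2,0,0,0,-0.003,0]]
  ]
}}

```text
time: 9.35
ee_pos: [0.6396, -0.0771, -0.0036]
tcp_rot: [-41.0, 89.9, -121.2]
wrist_force: [-5.2, 0.4, 6.4]
opening: 0.0253
```

```bash
python3 - <<'E'
from h import *
print(get_obs()["opening"],get_obs()["wrist_force"],get_obs()["ee_pos"])
for n in("scene","side"):
    d=cams.camera(n);W=cloud(d)
    for b in (((.6,.7),(-.2,-.09),(.03,.05)),((.6,.66),(-.056,-.02),(.03,.05))):
        p=W[box(W,*b)];
        print(n,len(p),np.percentile(p[:,2],[5,50,95]).round(4))
    cv2.imwrite("pics/"+n+"7.png",cv2.resize(d["pixels"][140:280,180:370,::-1],None,fx=4,fy=4))
E
```

```text
0.025266924776477098 [-5.16762348  0.35691271  6.39911712] [ 0.63958649 -0.07709484 -0.00355735]
scene 414 [0.0315 0.0424 0.0452]
scene 35 [0.0305 0.0352 0.0419]
side 96 [0.0398 0.0439 0.0458]
side 131 [0.033  0.0435 0.0456]
```

View pics/scene7.png

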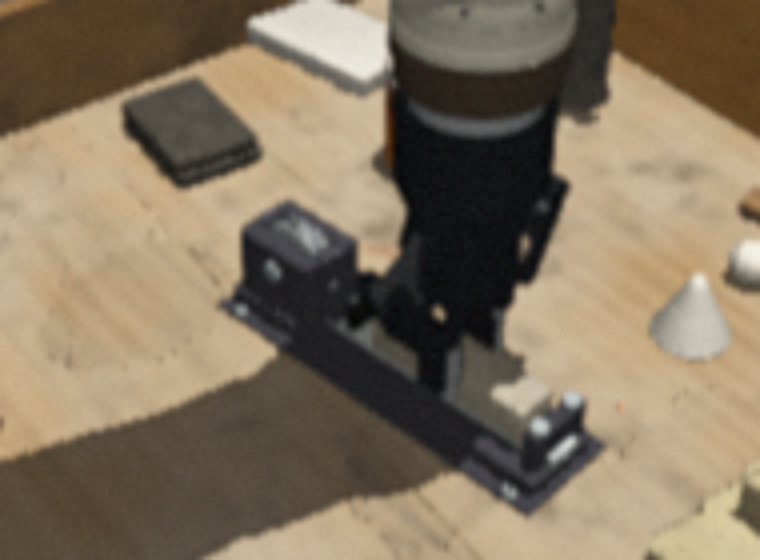

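The stone is seated between the stop and the jaw; its top is at about 0.043 and the contact force is about 6 N. I let go.

Request:
{"op": "apply_moves", "data": {
  "rows": [
    [[0,0,0,0,0,0,0.5],[0,0,0,0,0,0,0.5],[0,0,0,0,0,0,0.5],[0,0,0,0,0,0,0.5],[-10,0,0,0,0,0,0.5],[-30,0,0,0,0,0,0.5],[-60,0,0,0,0,0,0.5],[-100,0,0,0,0,0,0.5],[-120,0,0,0,0,0,0.5],[-120,0,0,0,0,0,0.5]]
  ]
}}

```text
time: 10.45
ee_pos: [0.6414, -0.0772, 0.1213]
tcp_rot: [65.0, 89.6, -15.3]
wrist_force: [0.1, 0.3, 0.6]
opening: 0.0429
```

```bash
cat > look.py <<'E'
from h import *
import sys
d=cams.camera("wrist");W=cloud(d); save(d,sys.argv[1])
th=np.radians(9.8);u=np.array([-np.sin(th),np.cos(th)]);v=np.array([np.cos(th),np.sin(th)])
print(get_obs()["opening"],get_obs()["ee_pos"])
O=np.array([.6389,-.0697])
D=np.stack([(W[...,:2]-O)@v*1000,(W[...,:2]-O)@u*1000,W[...,2]*1000],-1)
g=d["pixels"].astype(float).mean(-1)
def pr(nm,m):
    p=D[m]; 
    if len(p)>5: print(nm,len(p),"min",np.percentile(p,1,axis=0).round(1),"max",np.percentile(p,99,axis=0).round(1),"med",np.median(p,axis=0).round(1))
B=lambda x,y,z: box(D,x,y,z)
# top of stone
m=B((-20,20),(-62,54),(39.5,46)); p=W[m]
if len(p)>5: print("stone rect",rect(p)); pr("stone",m)
pr("stop",B((-25,25),(-90,-56),(39,48)))
pr("jaw",B((-18,18),(47,80),(33,46)))
pr("wheel",B((-15,15),(85,140),(57.5,70)))
pr("housing",B((-25,25),(75,150),(51,57.4)))
pr("deck",B((-30,30),(-100,150),(12.5,17.5)))
E
python3 look.py w8
```

```text
0.0425219061374367 [ 0.64062459 -0.07711371  0.11875413]
stone rect (array([640. , -77.2]), array([ 26.1, 101.7]), 9.53)
stone 3641 min [-12.9 -57.   41.9] max [12.5 42.5 45.4] med [-0.1 -3.2 43.9]
stop 513 min [-18.3 -72.9  39.1] max [ 19.5 -56.1  44.6] med [  0.6 -66.8  41.4]
jaw 909 min [-13.7  56.2  33.5] max [15.5 79.5 42.8] med [ 0.9 69.7 40.7]
wheel 820 min [-5.1 96.4 57.6] max [  8.8 125.7  64.2] med [  0.9 110.9  61.4]
housing 3119 min [-18.8  83.4  52.1] max [ 20.4 128.9  57.3] med [  0.9 104.   55.7]
deck 4278 min [-24.  -70.1  13.6] max [ 25.6 133.1  17.3] med [14.1 24.5 15.9]
```

View pics/w8.png

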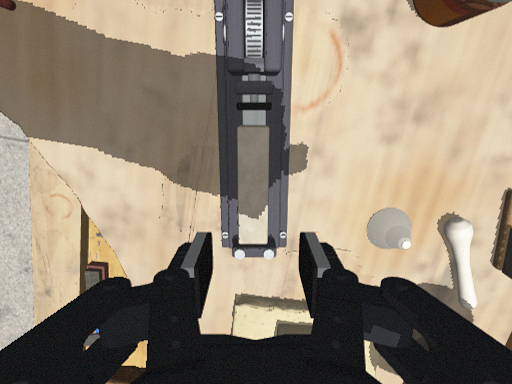

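The wrist image shows the stone on the rail from row 126 to 243. It is straight (9.5° against 9.8°), let go, about 5 mm short of the stop and about 13 mm from the pad (row 107). Next I shut the fingers and go above the wheel, starting a stroke 8 mm beyond the rim top.

```bash
python3 - <<'E'
from h import *
th=np.radians(9.8);u=np.array([-np.sin(th),np.cos(th)]);v=np.array([np.cos(th),np.sin(th)]);O=np.array([.6389,-.0697])
t=O+.0008*v+.120*u; print(t)
goto([*t,.07],9.8)
E
```

```text
[0.61926319 0.04868512]
pos [ 0.6406 -0.0771  0.1188] shift mm [ 4.850e+01  1.000e-01 -1.277e+02] rot [-0.0008  0.0018 -0.0028]
```

Request:
{"op": "apply_moves", "data": {
  "rows": [
    [[0,0,-35,0,0.002,-0.003,0],[0,0,-75,0,0.002,-0.003,0],[0,0,-110,0,0.002,-0.003,0],[10,0,-127.7,0,0.002,-0.003,0],[30,0,-127.7,0,0.002,-0.003,0],[48,0,-127.7,0,0.002,-0.003,0],[48,0,-127.7,0,0.002,-0.003,0],[48,0,-127.7,0,0.002,-0.003,0],[48,0,-127.7,0,0.002,-0.003,0]]
  ],
  "newtons": 40
}}

```text
time: 11.4
ee_pos: [0.6195, 0.0484, 0.0712]
tcp_rot: [103.3, 90.0, 23.1]
wrist_force: [0.5, 0.3, 0.7]
opening: -0.0001
```

```bash
cat > tip.py <<'E'
from h import *
th=np.radians(9.8);u=np.array([-np.sin(th),np.cos(th)]);v=np.array([np.cos(th),np.sin(th)]);O=np.array([.6389,-.0697])
o=get_obs(); e=o["ee_pos"]; print(o["opening"],e,o["wrist_force"].round(2),"deck xy",((e[:2]-O)@v*1000).round(2),((e[:2]-O)@u*1000).round(2))
for n in("scene","side","wrist"):
    d=cams.camera(n);W=cloud(d)
    D=np.stack([(W[...,:2]-O)@v*1000,(W[...,:2]-O)@u*1000,W[...,2]*1000],-1)
    z0=e[2]*1000
    p=D[box(D,(-20,20),(95,145),(max(66,z0+15),z0+60))]
    if len(p)>5:
        for k in (0,5,10): 
            q=p[(p[:,2]<p[:,2].min()+5+k)]
            print(n,len(q),q.min(0).round(1),q.max(0).round(1))
E
python3 tip.py
```

```text
-7.369382623719174e-05 [0.61949401 0.04837183 0.07122333] [0.45 0.27 0.68] deck xy 0.97 119.65
scene 11 [ -6.6 108.7 102.9] [  6.7 122.1 107.7]
scene 27 [-11.3 107.8 102.9] [ 10.8 126.2 112.1]
scene 55 [-12.8 107.8 102.9] [ 11.7 126.2 117.7]
side 10 [ -5.8 126.2 104.1] [  6.9 130.4 108.9]
side 28 [-10.6 123.5 104.1] [ 10.7 131.7 113.6]
side 55 [-12.8 115.9 104.1] [ 14.2 132.6 119. ]
wrist 133 [-10.2 125.8 106. ] [ 13.4 131.2 111. ]
wrist 377 [-12.2 125.7 106. ] [ 15.  131.2 116. ]
wrist 674 [-12.3 125.5 106. ] [ 15.  131.2 121. ]
```

Request:
{"op": "apply_moves", "data": {
  "rows": [
    [[15,0,0,0,0,0,0],[28,0,0,0,0,0,0],[34,0,0,0,0,0,0],[36,0,0,0,0,0,0],[37,0,0,0,0,0,0],[37.5,0,0,0,0,0,0],[37.5,0,0,0,0,0,0]]
  ]
}}

```text
time: 12.25
ee_pos: [0.6199, 0.0486, 0.0343]
tcp_rot: [93.0, 89.9, 12.8]
wrist_force: [0.3, 0.8, -1.2]
opening: 0.0001
```

Request:
{"op": "apply_moves", "data": {
  "rows": [
    [[0.5,0,0,0,0,0,0],[1,0,0,0,0,0,0],[1,0,0,0,0,0,0]]
  ]
}}

```text
time: 12.55
ee_pos: [0.62, 0.0485, 0.0334]
tcp_rot: [90.7, 89.9, 10.4]
wrist_force: [-0.5, 0.8, 1.1]
opening: -0.0002
```

Request:
{"op": "apply_moves", "data": {
  "rows": [
    [[0.5,0,0,0,0,0,0],[1,0,0,0,0,0,0],[1,0,0,0,0,0,0]]
  ]
}}

```text
time: 12.85
ee_pos: [0.6199, 0.0486, 0.0323]
tcp_rot: [92.5, 89.9, 12.2]
wrist_force: [0.2, 0.2, 0.5]
opening: -0.0002
```

Request:
{"op": "apply_moves", "data": {
  "rows": [
    [[0.5,0,0,0,0,0,0],[1,0,0,0,0,0,0],[1,0,0,0,0,0,0]]
  ]
}}

```text
time: 13.15
ee_pos: [0.62, 0.0485, 0.0315]
tcp_rot: [90.2, 89.9, 9.9]
wrist_force: [-0.0, 0.4, 2.0]
opening: -0.0
```

Request:
{"op": "apply_moves", "data": {
  "rows": [
    [[0.3,0,0,0,0,0,0],[0.6,0,0,0,0,0,0],[0.6,0,0,0,0,0,0]]
  ]
}}

```text
time: 13.45
ee_pos: [0.6201, 0.0485, 0.0314]
tcp_rot: [89.2, 89.9, 9.0]
wrist_force: [-1.4, 0.8, 5.6]
opening: -0.0005
```

```bash
python3 -c "
from h import *
o=get_obs();print(o['ee_pos'],o['wrist_force'])"
```

```text
[0.62006933 0.04852486 0.03143331] [-1.43696068  0.77735687  5.59094842]
```

Contact is at TCP z of about 0.0315, with 5.6 N. First stroke, ending while still pressed so I can read the forces.

Request:
{"op": "apply_moves", "data": {
  "rows": [
    [[0.4,0,0,0,0,0,0],[0.8,0,0,0,0,0,0],[0.8,0,1,0,0,0,0],[0.8,0,2.5,0,0,0,0],[0.8,0,4,0,0,0,0],[0.8,0,5.5,0,0,0,0],[0.8,0,7,0,0,0,0],[0.8,0,8.5,0,0,0,0]]
  ]
}}

```text
time: 14.25
ee_pos: [0.6215, 0.0406, 0.0313]
tcp_rot: [105.1, 89.8, 24.9]
wrist_force: [-2.6, 2.6, 7.0]
opening: 0.0003
```

```bash
python3 -c "
from h import *
o=get_obs();print(o['ee_pos'],o['wrist_force'])
d=cams.camera('scene');cv2.imwrite('pics/s9.png',cv2.resize(d['pixels'][140:280,180:370,::-1],None,fx=4,fy=4))"
```

```text
[0.62145715 0.04062694 0.03125475] [-2.56229831  2.64209909  7.00180394]
```

View pics/s9.png

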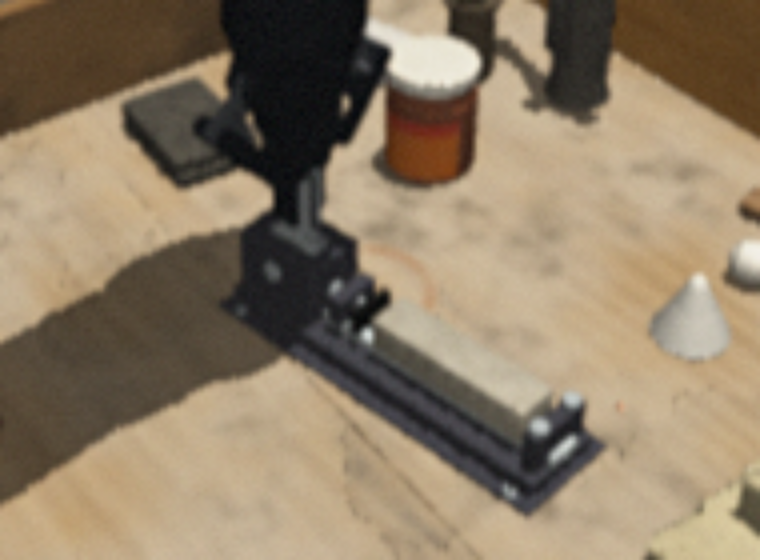

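The scene image shows the tip on the wheel at (305,230), and the jaw has moved toward the stone at (365,310). The tangential force is about 2.6 N, which is the free rolling value. I continue the stroke, then lift.

Request:
{"op": "apply_moves", "data": {
  "rows": [
    [[0.8,0,1,0,0,0,0],[0.8,0,2.5,0,0,0,0],[0.8,0,4,0,0,0,0],[0.8,0,5.5,0,0,0,0],[0.8,0,7,0,0,0,0],[0.8,0,8.5,0,0,0,0],[0.8,0,9.5,0,0,0,0]]
  ]
}}

```text
time: 15.0
ee_pos: [0.6231, 0.0314, 0.0311]
tcp_rot: [111.5, 89.8, 31.3]
wrist_force: [-3.2, 2.0, 7.3]
opening: -0.0001
```

Request:
{"op": "apply_moves", "data": {
  "rows": [
    [[-5,0,0,0,0,0,0],[-25,0,0,0,0,0,0],[-50,0,-20,0,0,0,0],[-70,0,-20,0,0,0,0],[-70,0,-20,0,0,0,0]]
  ]
}}

```text
time: 15.5
ee_pos: [0.6209, 0.0514, 0.1043]
tcp_rot: [95.8, 89.5, 15.6]
wrist_force: [-1.0, 0.5, 0.3]
opening: 0.0001
```

```bash
python3 look.py w10
```

```text
0.00010351555371387025 [0.62033853 0.0511481  0.10234692]
stone rect (array([642.7, -69.6]), array([10. , 25.5]), 9.42)
stone 239 min [ -1.3 -13.1  42.8] max [ 8.6 11.8 45.5] med [ 4.1 -1.1 44. ]
wheel 548 min [-5.1 99.5 57.6] max [  6.2 126.   64.3] med [  0.3 114.1  61.6]
housing 2423 min [-18.7  90.   52.5] max [ 20.3 139.4  57.2] med [ -0.5 120.9  55.7]
deck 464 min [-24.1  69.   13.4] max [ 25.7 141.1  17.3] med [  3.1 134.8  15.4]
```

View pics/w10.png

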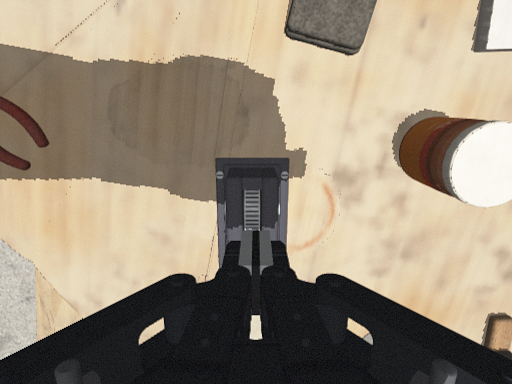

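```bash
cat > jaw.py <<'E'
from h import *
import sys
th=np.radians(9.8);u=np.array([-np.sin(th),np.cos(th)]);v=np.array([np.cos(th),np.sin(th)]);O=np.array([.6389,-.0697])
d=cams.camera("scene");W=cloud(d)
D=np.stack([(W[...,:2]-O)@v*1000,(W[...,:2]-O)@u*1000,W[...,2]*1000],-1)
m=box(D,(-15,15),(-75,83),(36,46)); p=D[m]; g=d["pixels"].mean(-1)[m]
h,_=np.histogram(p[:,1],bins=np.arange(-75,86,2)); 
for lo in range(30,84,2):
    k=(p[:,1]>=lo)&(p[:,1]<lo+2)
    if k.any(): print(lo,k.sum(),"z",np.median(p[k,2]).round(1),"bright",g[k].mean().round(0))
cv2.imwrite("pics/"+sys.argv[1]+".png",cv2.resize(d["pixels"][185:275,230:340,::-1],None,fx=7,fy=6,interpolation=cv2.INTER_CUBIC))
k=g>90;  q=p[k&(p[:,2]>39)]; print("stone",q[:,1].min(),q[:,1].max())
goto([.6199,.0487,.034],9.8)
E
python3 jaw.py j1
```

```text
30 6 z 43.7 bright 142.0
32 9 z 44.4 bright 156.0
34 12 z 43.6 bright 159.0
36 7 z 43.9 bright 141.0
38 10 z 43.6 bright 148.0
40 10 z 44.1 bright 148.0
42 3 z 43.3 bright 140.0
44 1 z 42.6 bright 139.0
48 2 z 39.0 bright 54.0
50 19 z 39.2 bright 40.0
52 8 z 40.1 bright 22.0
54 7 z 40.3 bright 46.0
56 2 z 38.7 bright 27.0
60 6 z 39.0 bright 48.0
62 19 z 40.6 bright 54.0
64 6 z 42.3 bright 73.0
66 5 z 41.1 bright 71.0
68 12 z 41.6 bright 77.0
70 6 z 41.5 bright 84.0
72 2 z 40.7 bright 102.0
74 1 z 38.1 bright 121.0
76 1 z 36.8 bright 142.0
78 1 z 36.6 bright 161.0
80 1 z 37.2 bright 184.0
82 5 z 38.7 bright 73.0
stone -73.15086384583019 82.04971224855427
pos [0.6197 0.0509 0.1009] shift mm [66.9 -0.4  2.3] rot [-0.0005 -0.0012 -0.0037]
```

View pics/j1.png

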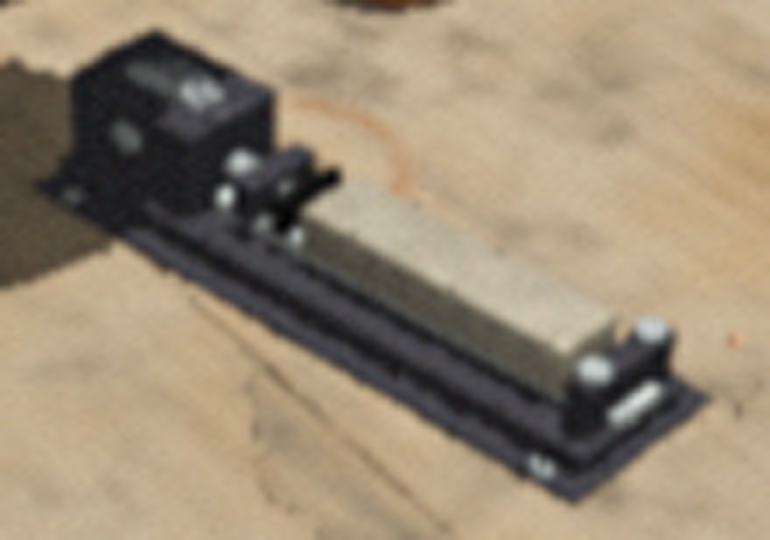

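The scene crop shows the pad at (315,190), 5–6 mm from the stone end, so the jaw has moved about 6.5 mm. Second stroke.

Request:
{"op": "apply_moves", "data": {
  "rows": [
    [[30,-0.4,2.3,0,-0.001,-0.004,0],[55,-0.4,2.3,0,-0.001,-0.004,0],[64,-0.4,2.3,0,-0.001,-0.004,0],[66,-0.4,2.3,0,-0.001,-0.004,0],[67,-0.4,2.3,0,-0.001,-0.004,0],[67,-0.4,2.3,0,-0.001,-0.004,0],[67,-0.4,2.3,0,-0.001,-0.004,0]]
  ]
}}

```text
time: 16.3
ee_pos: [0.6206, 0.0488, 0.0351]
tcp_rot: [90.4, 89.9, 10.2]
wrist_force: [0.3, -1.0, 0.4]
opening: 0.0003
```

```bash
python3 -c "
from h import *
o=get_obs();print(o['ee_pos'],o['wrist_force']); goto([.6199,.0487,.0305],9.8)"
```

```text
[0.62055637 0.04877078 0.03512819] [ 0.33439909 -0.97565784  0.3720896 ]
pos [0.6206 0.0488 0.0351] shift mm [ 4.6 -0.7 -0. ] rot [-0.0004 -0.     -0.0015]
```

Request:
{"op": "apply_moves", "data": {
  "rows": [
    [[2.5,-0.5,0,0,0,0,0],[4,-0.5,0,0,0,0,0],[4.7,-0.5,0,0,0,0,0],[4.7,-0.5,0,0,0,0,0],[4.7,-0.5,1.5,0,0,0,0],[4.7,-0.5,3,0,0,0,0],[4.7,-0.5,4.5,0,0,0,0],[4.7,-0.5,6,0,0,0,0],[4.7,-0.5,7.5,0,0,0,0],[4.7,-0.5,8.5,0,0,0,0]]
  ]
}}

```text
time: 17.3
ee_pos: [0.6218, 0.0408, 0.0314]
tcp_rot: [106.7, 89.8, 26.4]
wrist_force: [-2.5, 3.0, 6.1]
opening: -0.0
```

Request:
{"op": "apply_moves", "data": {
  "rows": [
    [[0.8,0,1,0,0,0,0],[0.8,0,2.5,0,0,0,0],[0.8,0,4,0,0,0,0],[0.8,0,5.5,0,0,0,0],[0.8,0,7,0,0,0,0],[0.8,0,8.5,0,0,0,0]]
  ]
}}

```text
time: 17.9
ee_pos: [0.6232, 0.0329, 0.0314]
tcp_rot: [115.6, 89.8, 35.4]
wrist_force: [-2.6, 1.2, 4.8]
opening: -0.0001
```

Request:
{"op": "apply_moves", "data": {
  "rows": [
    [[-5,0,0,0,0,0,0],[-25,0,0,0,0,0,0],[-50,0,-20,0,0,0,0],[-70,0,-20,0,0,0,0],[-70,0,-20,0,0,0,0]]
  ]
}}

```text
time: 18.4
ee_pos: [0.621, 0.0529, 0.105]
tcp_rot: [97.2, 89.5, 17.1]
wrist_force: [-0.0, 0.0, 0.4]
opening: -0.0
```

```bash
python3 jaw.py j2
```

```text
30 9 z 43.4 bright 165.0
32 11 z 44.4 bright 160.0
34 6 z 43.0 bright 138.0
36 10 z 43.5 bright 153.0
38 8 z 43.6 bright 143.0
40 10 z 43.6 bright 149.0
42 4 z 42.6 bright 108.0
44 2 z 40.2 bright 82.0
46 10 z 40.1 bright 91.0
48 8 z 40.1 bright 58.0
50 1 z 39.9 bright 91.0
52 1 z 36.4 bright 63.0
54 4 z 38.3 bright 63.0
56 17 z 40.1 bright 54.0
58 12 z 40.8 bright 62.0
60 11 z 42.2 bright 71.0
62 8 z 41.3 bright 66.0
64 6 z 41.8 bright 89.0
66 1 z 40.7 bright 95.0
76 2 z 36.3 bright 172.0
78 3 z 37.3 bright 181.0
80 1 z 37.1 bright 162.0
82 3 z 44.3 bright 31.0
stone -72.94343745808375 66.14103142518556
pos [0.6204 0.0526 0.1029] shift mm [68.9 -1.6  3.8] rot [ 0.0006 -0.0013 -0.0061]
```

View pics/j2.png

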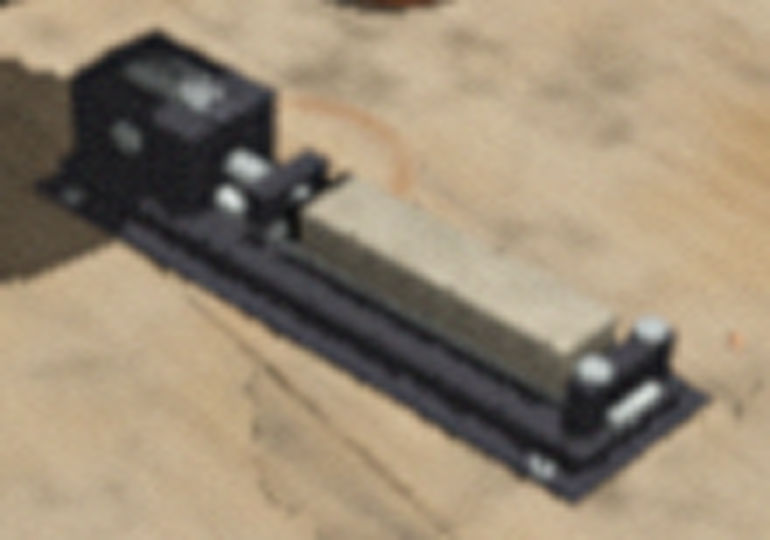

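Pad is now at the stone's end (320,195), having moved about 5.5 mm in this stroke. Third stroke, read in pieces.

Request:
{"op": "apply_moves", "data": {
  "rows": [
    [[30,-1.6,3.8,0,-0.001,-0.006,0],[55,-1.6,3.8,0,-0.001,-0.006,0],[65,-1.6,3.8,0,-0.001,-0.006,0],[68,-1.6,3.8,0,-0.001,-0.006,0],[69,-1.6,3.8,0,-0.001,-0.006,0],[69,-1.6,3.8,0,-0.001,-0.006,0],[69,-1.6,3.8,0,-0.001,-0.006,0]]
  ]
}}

```text
time: 19.15
ee_pos: [0.6206, 0.0488, 0.0351]
tcp_rot: [93.2, 89.9, 13.0]
wrist_force: [0.0, -0.4, 0.1]
opening: 0.0002
```

```bash
python3 -c "
from h import *
o=get_obs();print(o['ee_pos'],o['wrist_force']); goto([.6199,.0487,.0303],9.8)"
```

```text
[0.62055773 0.04882067 0.03511022] [ 0.03779601 -0.40346964  0.10857279]
pos [0.6206 0.0488 0.0351] shift mm [ 4.8 -0.7  0. ] rot [ 0.0007 -0.0001 -0.0018]
```

Request:
{"op": "apply_moves", "data": {
  "rows": [
    [[2.5,-0.5,0,0,0,0,0],[4,-0.5,0,0,0,0,0],[4.8,-0.5,0,0,0,0,0],[4.8,-0.5,0,0,0,0,0],[4.8,-0.5,1.5,0,0,0,0],[4.8,-0.5,3,0,0,0,0],[4.8,-0.5,4.5,0,0,0,0],[4.8,-0.5,6,0,0,0,0]]
  ]
}}

```text
time: 19.95
ee_pos: [0.6214, 0.0434, 0.0314]
tcp_rot: [106.0, 89.8, 25.9]
wrist_force: [-2.0, 2.5, 6.2]
opening: 0.0
```

Request:
{"op": "apply_moves", "data": {
  "rows": [
    [[0.9,0,1,0,0,0,0],[0.9,0,2.5,0,0,0,0],[0.9,0,4,0,0,0,0],[0.9,0,5,0,0,0,0]]
  ]
}}

```text
time: 20.35
ee_pos: [0.6222, 0.0389, 0.0314]
tcp_rot: [115.3, 89.8, 35.2]
wrist_force: [-3.7, 2.4, 6.9]
opening: 0.0002
```

Request:
{"op": "apply_moves", "data": {
  "rows": [
    [[0.9,0,1,0,0,0,0],[0.9,0,2.5,0,0,0,0],[0.9,0,4,0,0,0,0],[0.9,0,5,0,0,0,0]]
  ]
}}

```text
time: 20.75
ee_pos: [0.623, 0.0345, 0.0314]
tcp_rot: [122.2, 89.7, 42.1]
wrist_force: [-3.6, 2.8, 6.4]
opening: 0.0001
```

```bash
python3 jaw.py j3
```

```text
30 9 z 43.5 bright 163.0
32 9 z 44.0 bright 147.0
34 10 z 43.5 bright 157.0
36 9 z 43.9 bright 154.0
38 6 z 42.7 bright 101.0
40 3 z 39.1 bright 54.0
42 7 z 40.6 bright 93.0
44 8 z 39.9 bright 63.0
48 1 z 37.8 bright 113.0
50 14 z 40.4 bright 50.0
52 14 z 40.7 bright 62.0
54 8 z 41.4 bright 65.0
56 10 z 42.2 bright 74.0
58 10 z 42.0 bright 71.0
60 3 z 41.3 bright 109.0
62 1 z 40.2 bright 118.0
64 1 z 37.4 bright 148.0
66 1 z 36.5 bright 151.0
68 1 z 36.8 bright 185.0
70 2 z 37.4 bright 186.0
76 1 z 36.1 bright 185.0
78 1 z 36.5 bright 180.0
80 1 z 36.1 bright 156.0
82 7 z 41.2 bright 51.0
stone -72.8695288078464 62.19390000630423
pos [0.623  0.0344 0.0314] shift mm [ -2.6  -0.6 -14.7] rot [ 0.0018 -0.0027 -0.0045]
```

View pics/j3.png

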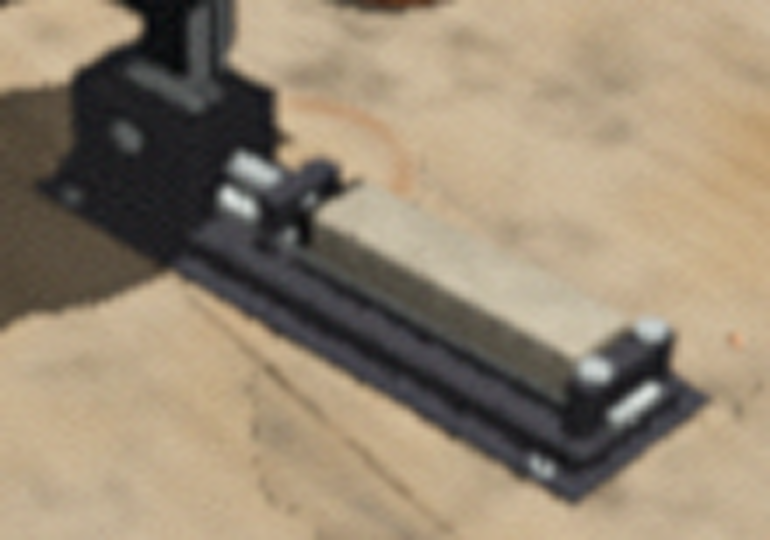

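The stone has been pushed about 4 mm and sits almost at the stop. The wheel is still free at about 2.5 N. New stroke with a firmer press and small increments, watching the tangential force.

Request:
{"op": "apply_moves", "data": {
  "rows": [
    [[-5,0,0,0,0,0,0],[-15,0,0,0,-0.002,-0.004,0],[-15,-0.6,-7,0,-0.002,-0.004,0],[-15,-0.6,-14.7,0,-0.002,-0.004,0],[-8,-0.6,-14.7,0,-0.002,-0.004,0],[-4,-0.6,-14.7,0,-0.002,-0.004,0],[-4,-0.6,-14.7,0,-0.002,-0.004,0]]
  ]
}}

```text
time: 21.5
ee_pos: [0.6191, 0.0487, 0.034]
tcp_rot: [-116.4, 89.9, 163.5]
wrist_force: [0.7, -0.1, -0.7]
opening: -0.0002
```

```bash
python3 -c "
from h import *
o=get_obs();print(o['ee_pos'],o['wrist_force']); goto([.6199,.0480,.0301],9.8)"
```

```text
[0.61911623 0.04871809 0.03396158] [ 0.69913207 -0.10070719 -0.69957139]
pos [0.6191 0.0487 0.034 ] shift mm [3.9 0.7 0.8] rot [ 0.002  -0.0008  0.0016]
```

Request:
{"op": "apply_moves", "data": {
  "rows": [
    [[2.5,0.7,0,0,0,0.001,0],[3.5,0.7,0,0,0,0.001,0],[4.0,0.7,0,0,0,0.001,0],[4.0,0.7,0,0,0,0.001,0],[4.0,0.7,1,0,0,0.001,0],[4.0,0.7,2,0,0,0.001,0],[4.0,0.7,2.5,0,0,0.001,0]]
  ]
}}

```text
time: 22.2
ee_pos: [0.6203, 0.0467, 0.031]
tcp_rot: [168.1, 89.9, 88.0]
wrist_force: [-4.0, 1.9, 7.1]
opening: 0.0
```

Request:
{"op": "apply_moves", "data": {
  "rows": [
    [[1.0,0,0.5,0,0,0,0],[1.0,0,1,0,0,0,0],[1.0,0,1.5,0,0,0,0]]
  ]
}}

```text
time: 22.5
ee_pos: [0.6206, 0.0456, 0.0309]
tcp_rot: [158.0, 89.8, 77.9]
wrist_force: [-3.7, 2.0, 7.7]
opening: -0.0003
```

Request:
{"op": "apply_moves", "data": {
  "rows": [
    [[1.0,0,0.7,0,0,0,0],[1.0,0,1.4,0,0,0,0],[1.0,0,2,0,0,0,0]]
  ]
}}

```text
time: 22.8
ee_pos: [0.6209, 0.0441, 0.0309]
tcp_rot: [154.3, 89.8, 74.2]
wrist_force: [-4.3, 2.4, 7.6]
opening: 0.0002
```

```bash
cat > f.py <<'E'
from h import *
u=np.array([-.1702,.9854]);O=np.array([.6389,-.0697])
o=get_obs();e=o['ee_pos'];f=o['wrist_force'];print("deck y",((e[:2]-O)@u*1000).round(2),"z",e[2].round(4),"Ft",(f[:2]@u).round(2),"F",f.round(2),o["time"])
E
python3 f.py
```

```text
deck y 115.17 z 0.0309 Ft 3.07 F [-4.33  2.37  7.63] 22.8
```

Request:
{"op": "apply_moves", "data": {
  "rows": [
    [[1.0,0,0.7,0,0,0,0],[1.0,0,1.4,0,0,0,0],[1.0,0,1.6,0,0,0,0]]
  ]
}}

```text
time: 23.1
ee_pos: [0.6211, 0.043, 0.0309]
tcp_rot: [153.7, 89.7, 73.7]
wrist_force: [-4.3, 2.6, 7.7]
opening: 0.0001
```

Request:
{"op": "apply_moves", "data": {
  "rows": [
    [[1.0,0,0.7,0,0,0,0],[1.0,0,1.4,0,0,0,0],[1.0,0,1.6,0,0,0,0]]
  ]
}}

```text
time: 23.4
ee_pos: [0.6213, 0.0419, 0.0309]
tcp_rot: [153.4, 89.6, 73.4]
wrist_force: [-4.7, 3.6, 8.6]
opening: -0.0
```

```bash
python3 f.py; python3 jaw.py j4 | head -20
```

```text
deck y 113.02 z 0.0309 Ft 4.34 F [-4.65  3.6   8.59] 23.4
30 10 z 43.8 bright 148.0
32 7 z 44.2 bright 153.0
34 12 z 43.0 bright 151.0
36 8 z 43.5 bright 149.0
38 1 z 37.5 bright 35.0
40 8 z 40.8 bright 89.0
42 6 z 40.3 bright 64.0
44 1 z 39.7 bright 77.0
46 1 z 39.9 bright 60.0
48 17 z 39.3 bright 50.0
50 11 z 40.6 bright 62.0
52 7 z 41.0 bright 70.0
54 12 z 41.3 bright 75.0
56 5 z 41.0 bright 79.0
58 6 z 40.2 bright 89.0
64 2 z 36.7 bright 145.0
66 1 z 36.6 bright 175.0
68 2 z 37.7 bright 188.0
70 1 z 36.5 bright 158.0
72 1 z 36.2 bright 186.0
```

View pics/j4.png

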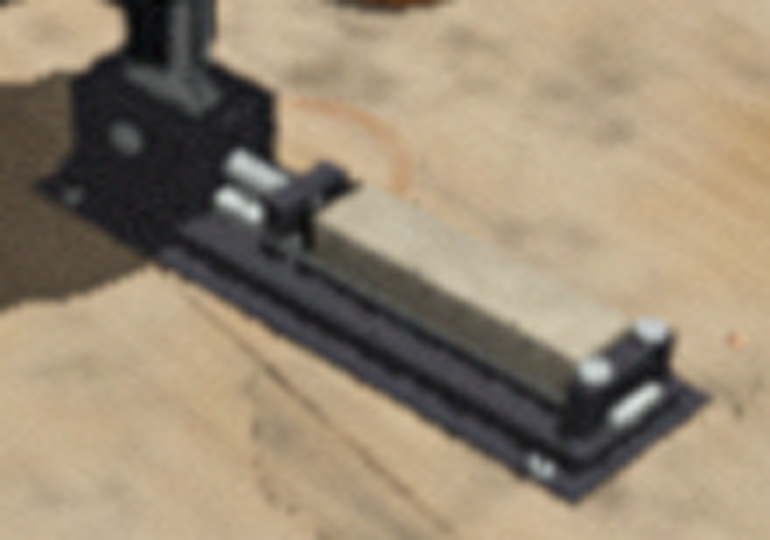

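The scene crop shows the carriage closing up on the stone at (310,195). The tangential force has risen to about 4.3 N, but that reading is noisy. I cross-check by tracking how far the stone and the carriage moved between images.

```bash
cat > trk.py <<'E'
import cv2,numpy as np,sys
def tr(a,b,x0,y0,x1,y1):
    A=cv2.imread(f"pics/{a}.png",0).astype(np.float32);B=cv2.imread(f"pics/{b}.png",0).astype(np.float32)
    r=cv2.matchTemplate(B[y0-45:y1+45,x0-45:x1+45],A[y0:y1,x0:x1],cv2.TM_CCOEFF_NORMED)
    _,v,_,l=cv2.minMaxLoc(r); return (l[0]-45,l[1]-45,round(v,3))
# deck dir -y per mm in crop px from stop/housing geometry
for a,b in zip(sys.argv[1::2],sys.argv[2::2]):
    print(a,b,"carr",tr(a,b,255,165,345,235),"stone far corner",tr(a,b,325,180,400,225),"stone near edge",tr(a,b,560,310,625,350),"static",tr(a,b,580,350,680,420))
E
python3 trk.py j1 j2 j2 j3 j3 j4 j1 j3 j2 j4
```

```text
j1 j2 carr (7, 1, 0.844) stone far corner (2, 1, 0.985) stone near edge (0, 0, 0.999) static (0, 0, 0.999)
j2 j3 carr (11, 6, 0.984) stone far corner (9, 5, 0.986) stone near edge (20, 0, 0.967) static (0, 0, 0.992)
j3 j4 carr (5, 3, 0.963) stone far corner (6, 0, 0.985) stone near edge (3, 2, 0.997) static (0, 1, 0.996)
j1 j3 carr (17, 5, 0.82) stone far corner (9, 6, 0.971) stone near edge (20, 1, 0.966) static (0, 0, 0.991)
j2 j4 carr (15, 8, 0.95) stone far corner (11, 7, 0.99) stone near edge (23, 2, 0.959) static (0, 1, 0.985)
```

Request:
{"op": "apply_moves", "data": {
  "rows": [
    [[1.1,0,0.7,0,0,0,0],[1.1,0,1.4,0,0,0,0],[1.1,0,1.6,0,0,0,0]]
  ]
}}

```text
time: 23.75
ee_pos: [0.6214, 0.041, 0.0307]
tcp_rot: [154.3, 89.5, 74.3]
wrist_force: [-4.9, 3.7, 7.8]
opening: 0.0001
```

```bash
python3 f.py; python3 jaw.py j5 | grep -E "^(3|4|5)"; python3 trk.py j4 j5 j2 j5
```

```text
deck y 112.02 z 0.0307 Ft 4.47 F [-4.86  3.69  7.81] 23.75
30 10 z 43.3 bright 150.0
32 11 z 42.4 bright 155.0
34 5 z 43.0 bright 156.0
36 12 z 43.0 bright 149.0
38 1 z 42.2 bright 144.0
40 8 z 39.8 bright 78.0
42 8 z 40.2 bright 80.0
44 1 z 39.2 bright 45.0
46 2 z 40.0 bright 35.0
48 22 z 38.8 bright 47.0
50 9 z 40.7 bright 66.0
52 7 z 40.7 bright 66.0
54 10 z 40.6 bright 75.0
56 10 z 41.2 bright 89.0
58 1 z 39.6 bright 90.0
j4 j5 carr (1, 1, 0.991) stone far corner (-1, 1, 0.997) stone near edge (1, 0, 0.998) static (0, 0, 0.998)
j2 j5 carr (15, 9, 0.934) stone far corner (12, 7, 0.988) stone near edge (22, 3, 0.962) static (0, 1, 0.982)
```

Request:
{"op": "apply_moves", "data": {
  "rows": [
    [[1.1,0,0.7,0,0,0,0],[1.1,0,1.4,0,0,0,0],[1.1,0,1.6,0,0,0,0]]
  ]
}}

```text
time: 24.1
ee_pos: [0.6216, 0.0401, 0.0306]
tcp_rot: [154.3, 89.4, 74.3]
wrist_force: [-4.6, 4.0, 7.7]
opening: -0.0003
```

```bash
python3 f.py; python3 jaw.py j6 | grep -E "^(pos)"; python3 trk.py j4 j6 j5 j6 j2 j6; python3 - <<'E'
from h import *
goto([.6246,.0162,.1187],9.8)
E
```

```text
deck y 111.12 z 0.0306 Ft 4.71 F [-4.56  4.    7.75] 24.1
pos [0.6216 0.0401 0.0307] shift mm [-3.3 -0.2 -8.8] rot [ 0.0036 -0.0089 -0.0043]
j4 j6 carr (0, 1, 0.989) stone far corner (0, 1, 0.996) stone near edge (1, 0, 0.997) static (0, 0, 0.998)
j5 j6 carr (0, 0, 0.994) stone far corner (0, 0, 0.999) stone near edge (0, 0, 0.998) static (0, 0, 0.999)
j2 j6 carr (15, 9, 0.913) stone far corner (11, 7, 0.988) stone near edge (22, 3, 0.963) static (0, 1, 0.983)
pos [0.6216 0.0401 0.0307] shift mm [-88.3  -0.9  23.2] rot [ 0.0036 -0.0089 -0.0043]
```

The carriage hardly moved in the last two steps, so the wheel is clearly stiffer or the tip is starting to slip. I lift off and compare the pad gap from the wrist camera at the same pose as the earlier free view.

Request:
{"op": "apply_moves", "data": {
  "rows": [
    [[-5,0,0,0,0,0,0],[-30,0,0,0,0,0,0],[-60,0,30,0,-0.009,-0.004,0],[-88,0,70,0,-0.009,-0.004,0],[-88,0,105,0,-0.009,-0.004,0],[-88,-1,118,0,-0.009,-0.004,0],[-88,-1,118,0,-0.009,-0.004,0],[-88,-1,118,0,-0.009,-0.004,0]]
  ]
}}

```text
time: 24.95
ee_pos: [0.6405, -0.0767, 0.1168]
tcp_rot: [-123.8, 89.9, 156.2]
wrist_force: [-1.3, -0.1, -0.1]
opening: 0.0
```

```bash
python3 look.py w11; python3 f.py; python3 - <<'E'
import cv2,numpy as np
for n in ("w8","w11"):
    a=cv2.imread(f"pics/{n}.png"); c=cv2.resize(a[55:140,215:295],None,fx=7,fy=7,interpolation=cv2.INTER_CUBIC); cv2.imwrite(f"pics/{n}c.png",c)
    print(n,a[60:140,248:262].mean((1,2)).astype(int).tolist())
cv2.imwrite("pics/cmp.png",np.hstack([cv2.resize(cv2.imread(f"pics/{n}c.png"),(390,560)) for n in("w8","w11")]))
E
```

```text
0.0002791842265206039 [ 0.64052736 -0.07615782  0.1169817 ]
stone rect (array([639.9, -68.6]), array([ 29.7, 105.2]), 10.12)
stone 3561 min [-12.8 -41.5  39.8] max [13.1 53.4 45.3] med [ 0.1  7.8 43.7]
jaw 880 min [-13.9  48.   33.3] max [14.9 79.5 42.8] med [ 0.8 56.5 40.4]
wheel 865 min [-8.1 94.5 57.6] max [  8.5 125.8  64.2] med [  0.7 110.4  61.4]
housing 3189 min [-18.8  83.6  52.5] max [ 20.4 128.6  57.3] med [  0.7 104.4  55.7]
deck 4343 min [-24.  -62.1  13.8] max [ 25.6 132.7  17.3] med [13.3 27.8 15.8]
deck y -6.64 z 0.117 Ft 0.51 F [0.22 0.55 0.12] 25.0
w8 [110, 111, 111, 103, 91, 91, 94, 84, 68, 66, 69, 57, 28, 48, 86, 114, 117, 117, 117, 119, 100, 61, 58, 60, 61, 61, 59, 59, 57, 57, 57, 58, 53, 39, 83, 124, 127, 127, 126, 126, 127, 118, 77, 18, 23, 23, 24, 23, 20, 40, 115, 154, 151, 149, 150, 149, 151, 150, 150, 149, 149, 150, 150, 152, 136, 98, 88, 110, 122, 121, 121, 120, 120, 121, 122, 122, 121, 122, 122, 122]
w11 [114, 114, 115, 107, 85, 84, 88, 79, 71, 61, 62, 61, 46, 29, 61, 95, 117, 122, 123, 122, 122, 122, 122, 122, 122, 122, 123, 122, 123, 123, 122, 123, 122, 123, 122, 123, 123, 123, 123, 122, 123, 123, 122, 122, 122, 123, 121, 124, 104, 63, 60, 61, 62, 63, 61, 59, 56, 58, 59, 58, 54, 60, 105, 132, 132, 115, 51, 18, 26, 24, 24, 23, 23, 25, 71, 112, 125, 124, 124, 123]
```

View pics/cmp.png

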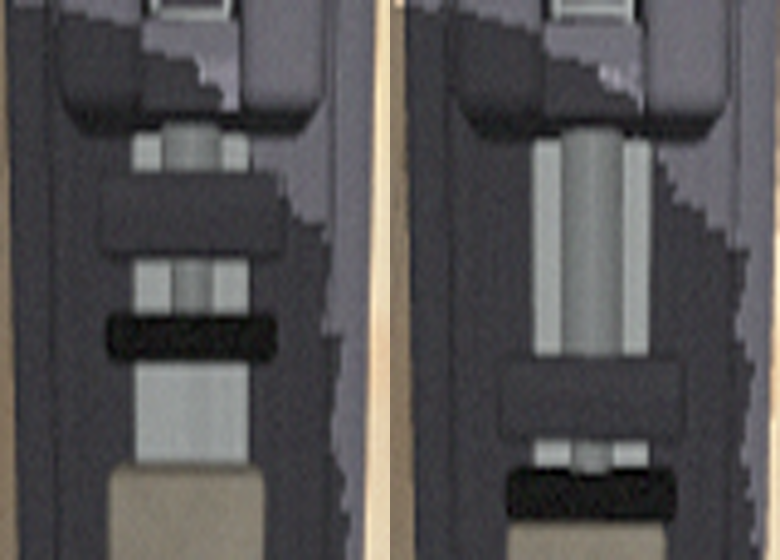

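The right half (now) shows the carriage much closer to the black pad than the left half (free). I convert these edges to millimetres with the calibration.

```bash
cat > gap.py <<'E'
from h import *
import sys
u=np.array([-.1702,.9854]);v=np.array([.9854,.1702]);O=np.array([.6389,-.0697])
d=cams.camera("wrist"); save(d,sys.argv[1]); M=R.from_euler("xyz",d["attitude"],degrees=True).as_matrix()
eye=d["eye"]; print("eye deck y",((eye[:2]-O)@u*1000).round(1),"x",((eye[:2]-O)@v*1000).round(1),"z",eye[2].round(4))
# rectify top view on plane z: deck x -14..14, y 30..85 at 0.25 mm
def rectify(zz):
    ys=np.arange(25,85,.25); xs=np.arange(-16,16,.25); Y,X=np.meshgrid(ys,xs,indexing="ij")
    P=O[None,None]+(X[...,None]*v+Y[...,None]*u)/1000; P=np.concatenate([P,np.full(Y.shape+(1,),zz)],-1)
    C=(P-eye)@M
    uu=d["cx"]+d["fx"]*C[...,0]/-C[...,2]; vv=d["cy"]-d["fy"]*C[...,1]/-C[...,2]
    return ys,xs,cv2.remap(d["pixels"],uu.astype(np.float32),vv.astype(np.float32),cv2.INTER_CUBIC)
for zz,nm in((.0415,"c"),(.0385,"p")):
    ys,xs,im=rectify(zz)
    if nm=="c": cv2.imwrite("pics/"+sys.argv[1]+"r.png",cv2.resize(im[...,::-1],None,fx=3,fy=3)[::-1])
    for lo,hi,t in((-9,-5,"L"),(6,10,"R"),(-1.5,2.5,"C")):
        g=im[:,(xs>lo)&(xs<hi)].mean((1,2)); dg=np.gradient(cv2.GaussianBlur(g.astype(np.float32)[:,None],(1,9),0)[:,0])
        k=[i for i in range(1,len(ys)-1) if abs(dg[i])>2 and abs(dg[i])>=abs(dg[i-1]) and abs(dg[i])>abs(dg[i+1])]
        print(zz,t,[(ys[i],round(float(dg[i]),1)) for i in k])
E
python3 gap.py w12; python3 f.py
```

```text
eye deck y 62.6 x 0.4 z 0.2909
0.0415 L [(np.float64(38.75), -14.1), (np.float64(44.0), -2.4), (np.float64(45.75), 19.2), (np.float64(48.5), -13.8), (np.float64(58.5), 13.5), (np.float64(82.0), -17.8)]
0.0415 R [(np.float64(38.75), -13.7), (np.float64(45.5), 21.3), (np.float64(48.5), -15.3), (np.float64(58.5), 15.5), (np.float64(82.0), -19.6)]
0.0415 C [(np.float64(38.75), -14.2), (np.float64(45.0), 14.9), (np.float64(48.5), -10.3), (np.float64(57.0), -2.1), (np.float64(58.25), 13.3), (np.float64(83.25), -18.5)]
0.0385 L [(np.float64(38.5), -14.2), (np.float64(43.75), -2.4), (np.float64(45.5), 19.4), (np.float64(48.25), -14.2), (np.float64(58.5), 13.7), (np.float64(82.25), -18.1)]
0.0385 R [(np.float64(38.5), -13.6), (np.float64(43.75), -2.0), (np.float64(45.25), 21.4), (np.float64(48.25), -15.3), (np.float64(58.5), 15.7), (np.float64(82.25), -19.7)]
0.0385 C [(np.float64(38.5), -14.2), (np.float64(44.75), 14.6), (np.float64(48.25), -10.3), (np.float64(56.75), -2.1), (np.float64(58.25), 13.3), (np.float64(83.5), -18.4)]
deck y -6.41 z 0.1171 Ft 0.16 F [-0.26  0.12  0.06] 25.05
```

View pics/w12r.png

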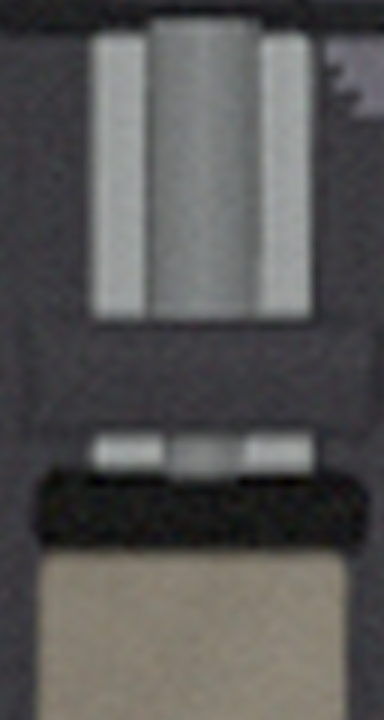

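```bash
sed -e 's#^d=cams.camera("wrist"); save(d,sys.argv\[1\]);#d=dict(cams.camera("wrist")); d["pixels"]=cv2.imread("pics/w8.png")[:,:,::-1].copy(); d["eye"]=np.array(d["eye"])+[0.0001,-0.0009,0.0018];#' gap.py > gap8.py; python3 gap8.py w8; python3 jaw.py j7|tail -1;python3 trk.py j6 j7
```

```text
eye deck y 61.9 x 0.4 z 0.2928
0.0415 L [(np.float64(44.25), -5.6), (np.float64(46.0), 10.3), (np.float64(57.25), -21.1), (np.float64(62.75), 20.7), (np.float64(68.75), -17.2), (np.float64(70.5), 2.6), (np.float64(78.75), 15.3), (np.float64(82.75), -20.1)]
0.0415 R [(np.float64(44.25), -6.5), (np.float64(46.0), 4.4), (np.float64(57.25), -14.5), (np.float64(63.0), 13.3), (np.float64(68.75), -9.7), (np.float64(70.25), 2.5), (np.float64(79.0), 10.8), (np.float64(82.5), -14.5)]
0.0415 C [(np.float64(44.25), -5.7), (np.float64(46.0), 9.7), (np.float64(57.25), -20.1), (np.float64(62.75), 14.5), (np.float64(69.0), -13.0), (np.float64(70.5), 2.9), (np.float64(78.75), 11.1), (np.float64(83.75), -14.2)]
0.0385 L [(np.float64(44.0), -5.7), (np.float64(45.75), 10.2), (np.float64(57.25), -20.9), (np.float64(63.0), 20.5), (np.float64(68.75), -16.9), (np.float64(70.5), 2.7), (np.float64(79.0), 15.0), (np.float64(83.0), -19.6)]
0.0385 R [(np.float64(44.0), -6.5), (np.float64(46.0), 4.6), (np.float64(57.25), -14.8), (np.float64(63.0), 13.6), (np.float64(68.75), -9.9), (np.float64(70.5), 2.5), (np.float64(79.0), 11.1), (np.float64(82.75), -14.5)]
0.0385 C [(np.float64(44.0), -5.7), (np.float64(45.75), 9.7), (np.float64(57.25), -20.0), (np.float64(63.0), 14.5), (np.float64(69.0), -13.0), (np.float64(70.5), 3.0), (np.float64(79.0), 11.2), (np.float64(84.0), -13.4)]
pos [ 0.6407 -0.0759  0.1174] shift mm [  83.4    1.3 -126.3] rot [ 0.005  -0.0001  0.0001]
j6 j7 carr (-1, 3, 0.85) stone far corner (-13, 11, 0.897) stone near edge (1, -2, 0.996) static (0, -1, 0.994)
```

Free gap was 6.0 mm and is now about 4.0 mm, so the pad is compressed about 2 mm (about 5 N). The tangential-force rise over the free level also gives about 5 N. Since 4 N is the minimum, I add a small roll of about 1 mm of rim for margin, aiming for about 6 N.

```bash
python3 - <<'E'
from h import *
goto([.6203,.0460,.036],9.8)
E
```

```text
pos [ 0.6407 -0.0759  0.1174] shift mm [  81.4    1.2 -123.6] rot [ 0.005  -0.0001  0.0001]
```

Request:
{"op": "apply_moves", "data": {
  "rows": [
    [[0,0,-40,0,0,0,0],[0,0,-80,0.005,0,0,0],[0,0.6,-110,0.005,0,0,0],[10,1.2,-123.6,0.005,0,0,0],[40,1.2,-123.6,0.005,0,0,0],[65,1.2,-123.6,0.005,0,0,0],[77,1.2,-123.6,0.005,0,0,0],[80,1.2,-123.6,0.005,0,0,0],[80,1.2,-123.6,0.005,0,0,0],[80,1.2,-123.6,0.005,0,0,0]]
  ]
}}

```text
time: 26.15
ee_pos: [0.621, 0.0458, 0.0387]
tcp_rot: [87.9, 89.9, 7.7]
wrist_force: [-0.1, -0.1, 0.3]
opening: 0.0001
```

```bash
python3 f.py; python3 - <<'E'
from h import *
goto([.6203,.0450,.0302],9.8)
E
```

```text
deck y 116.89 z 0.0387 Ft -0.13 F [-0.08 -0.15  0.34] 26.15
pos [0.621  0.0458 0.0387] shift mm [ 8.5 -0.9  0.7] rot [-0.0003  0.0001 -0.0017]
```

Request:
{"op": "apply_moves", "data": {
  "rows": [
    [[4,-0.6,0,0,0,-0.002,0],[7,-0.6,0,0,0,-0.002,0],[8,-0.6,0,0,0,-0.002,0],[8.5,-0.6,0,0,0,-0.002,0],[8.5,-0.6,0,0,0,-0.002,0]]
  ]
}}

```text
time: 26.65
ee_pos: [0.6209, 0.0457, 0.0314]
tcp_rot: [73.4, 89.9, -6.8]
wrist_force: [-1.5, -0.3, 7.9]
opening: -0.0002
```

```bash
python3 f.py
```

```text
deck y 116.78 z 0.0314 Ft -0.07 F [-1.51 -0.33  7.89] 26.65
```

Request:
{"op": "apply_moves", "data": {
  "rows": [
    [[0.9,0,0.5,0,0,0,0],[1.0,0,1,0,0,0,0],[1.0,0,1.5,0,0,0,0],[1.0,0,1.5,0,0,0,0]]
  ]
}}

```text
time: 27.05
ee_pos: [0.6212, 0.0451, 0.0314]
tcp_rot: [117.7, 89.9, 37.5]
wrist_force: [-3.2, 3.9, 7.1]
opening: -0.0
```

```bash
python3 f.py
```

```text
deck y 116.1 z 0.0314 Ft 4.34 F [-3.15  3.86  7.09] 27.05
```

Request:
{"op": "apply_moves", "data": {
  "rows": [
    [[1.1,0,0.7,0,0,0,0],[1.1,0,1.2,0,0,0,0],[1.1,0,1.6,0,0,0,0],[1.1,0,1.6,0,0,0,0]]
  ]
}}

```text
time: 27.45
ee_pos: [0.6213, 0.0444, 0.0314]
tcp_rot: [133.8, 89.8, 53.6]
wrist_force: [-3.3, 4.5, 7.2]
opening: 0.0
```

```bash
python3 f.py
```

```text
deck y 115.46 z 0.0314 Ft 5.02 F [-3.27  4.53  7.21] 27.45
```

Tangential force is now 5.0 N against about 2.8 N free, clearly stiffer, so I stop, lift off and measure the gap again.

Request:
{"op": "apply_moves", "data": {
  "rows": [
    [[-5,0,0,0,0,0,0],[-30,0,0,0,0,0,0],[-60,0,30,0,-0.003,-0.002,0],[-86,0,70,0,-0.003,-0.002,0],[-86,0,105,0,-0.003,-0.002,0],[-86,-1,122,0,-0.003,-0.002,0],[-86,-1,122,0,-0.003,-0.002,0],[-86,-1,122,0,-0.003,-0.002,0]]
  ]
}}

```text
time: 28.25
ee_pos: [0.6406, -0.076, 0.1164]
tcp_rot: [-138.3, 90.0, 141.5]
wrist_force: [-0.4, 0.3, -0.5]
opening: 0.0003
```

```bash
python3 gap.py w13; python3 look.py w14; python3 f.py; python3 jaw.py j8|tail -1
```

```text
eye deck y 62.8 x 0.7 z 0.2903
0.0415 L [(np.float64(38.75), -13.9), (np.float64(44.0), -2.6), (np.float64(45.5), 25.0), (np.float64(48.25), -17.5), (np.float64(49.75), 2.4), (np.float64(58.25), 13.5), (np.float64(82.0), -19.0)]
0.0415 R [(np.float64(38.75), -14.5), (np.float64(44.25), -2.5), (np.float64(45.5), 26.8), (np.float64(48.25), -17.9), (np.float64(58.25), 14.8), (np.float64(82.0), -20.7)]
0.0415 C [(np.float64(38.75), -13.8), (np.float64(45.0), 16.1), (np.float64(48.25), -12.9), (np.float64(49.5), 2.1), (np.float64(58.0), 10.6), (np.float64(83.25), -17.4)]
0.0385 L [(np.float64(38.5), -13.8), (np.float64(43.75), -2.6), (np.float64(45.25), 25.0), (np.float64(48.0), -17.9), (np.float64(49.5), 2.5), (np.float64(58.25), 13.9), (np.float64(82.25), -19.4)]
0.0385 R [(np.float64(38.5), -14.4), (np.float64(44.0), -2.7), (np.float64(45.25), 27.0), (np.float64(48.0), -18.3), (np.float64(49.5), 2.1), (np.float64(58.25), 15.0), (np.float64(82.25), -20.6)]
0.0385 C [(np.float64(38.5), -13.8), (np.float64(44.75), 16.1), (np.float64(48.0), -13.1), (np.float64(49.5), 2.3), (np.float64(58.0), 10.5), (np.float64(83.5), -17.4)]
0.00017094160577816667 [ 0.64067526 -0.07513903  0.11659879]
stone rect (array([639.6, -67.5]), array([ 29. , 103.9]), 9.87)
stone 3545 min [-12.9 -40.3  39.8] max [13.2 53.9 45.4] med [-0.2  8.4 43.7]
jaw 872 min [-13.4  47.8  33.5] max [15.4 79.3 42.7] med [ 0.6 56.2 40.4]
wheel 873 min [-8.3 96.  57.5] max [  7.7 125.8  64.1] med [  1.2 110.6  61.5]
housing 3286 min [-18.8  83.5  52.5] max [ 20.4 129.8  57.3] med [  0.6 105.2  55.6]
deck 4336 min [-24.  -60.9  13.9] max [ 25.6 132.9  17.3] med [13.1 28.4 15.8]
deck y -5.66 z 0.1166 Ft 0.23 F [ 0.23  0.27 -0.24] 28.35
pos [ 0.6408 -0.075   0.1167] shift mm [  82.7    0.8 -125.5] rot [ 0.0021 -0.0001 -0.0002]
```

View pics/w14.png

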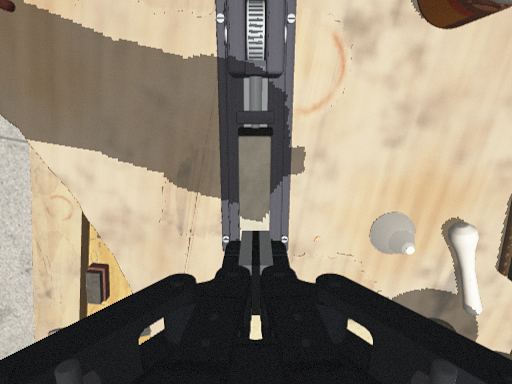

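View pics/j8.png

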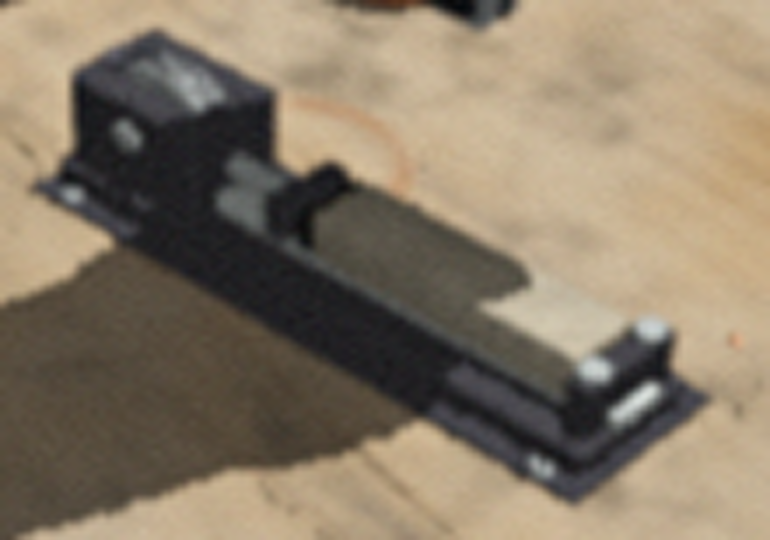

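The wrist image shows the pad (row 131) tight on the stone, which lies straight along the rail. The scene crop shows it against the stop posts. The gap is 3.7 mm against 6.0 mm free, so about 5.6–6 N. The gripper is clear of everything, so I hand in.

```bash
python3 -c "
from workcell import bot
print(bot.job_done())"
```

```text
the job is handed in; nothing more can be done
None
```

The stone is on the bed, clamped against the stop at an estimated 5.5–6 N, and the job is handed in at about 28 s of the 72 s. I have no verdict from the system, only my own checks.

**What I did:** I laid the stone flat and let go of it about 5 mm short of the stop. I then rolled the thumbwheel with the closed fingertip in three full strokes and two short ones. I stopped when the tangential force had risen from about 2.8 N (free) to about 5.0 N.

**Last checks after lifting off:**
- **Clamping force:** the gap between carriage and pad is about 3.7 mm, against 6.0 mm when free. That is about 2.2 mm of compression, or roughly 5.6 N. The rise in rolling force gives about 6 N. Both are indirect, good to about 1 N, so the margin over 4 N is moderate.
- **Stone position:** straight to within about 0.3° before clamping, and still straight along the rail afterwards, within 1 mm of the centre line. I saw no tilt and it sits at the stop. My last fitted rectangle of the stone included part of the jaw, so I did not use it.
- **Contacts:** I read at most about 9 N pressing on the wheel. I never pushed the jaw directly, and did not go near the wallet or the cone. The gripper ended clear, with the wrist force near zero.

**What went wrong or disagreed:**
- **First grasp missed:** the shut fingertips end about 31 mm behind the reported TCP. I measured this in the images and corrected for it.
- **Weak tracking check:** the scene images showed hardly any carriage movement in the late steps, so I relied on the close wrist view instead.

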